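# Hang the steel bin on the hooded cleat rail

### The job

Pick up the loose steel bin by the black tab on its front and hang it on the free part of the hooded rail, beside the bin already there: tilt it so that its rear strip goes in under the hood and over the cleat, swing it upright, and lower it behind the cleat until it bears and hangs locked and straight; only then let go, do not let it fall. The rail is bolted up by eye somewhere in its slots, so feel for it gently; leave the other things where they stand.

Things in the scene. Friction and masses are not known exactly. Their poses are not given: they have to be found in the camera images.
- bin: Loose bin to hang: open steel box, 90 mm deep (its x), 110 wide (y), 90 high, 3 mm walls, 0.25-0.46 kg. Origin: centre of its underside; z up, x from its front (black tab, -x) to its rear (strip, +x). Two rubber-tipped feet (18 mm round, at z 18, y +-38 mm) stick out behind the lower rear wall to x 69 mm; against the panel they keep the hung bin upright.
- bin_tab (a point): Grip point in the bin's black tab, at bin x -53.5, y 0, z 107.3 mm; axes as the bin's. The tab is a plate 10 mm thick, 50 wide, rising from the front rim and leaning 30 degrees out to the front; it reaches 18 mm past this point, the rim is 20 mm below it along the tab. Pinch it across its thickness, fingers along its slope, one in front of it and one behind.
- bin_strip (a point): Middle of the lower edge of the bin's rear strip, at bin x 61.5, y 0, z 75 mm; axes as the bin's. The strip is an upright aluminium plate over the full 110 mm width, 4 mm thick (bin x 59.5 to 63.5), from its bevelled lower edge at z 75 to its upper edge at z 117 mm, joined to the rear rim by a bridge 3 mm thick at z 87 to 90 mm.
- stand: Upright steel panel, 420 mm wide (its y), 315 high with a gap below, screwed to the worktop; it carries the rail. Origin: on the worktop, middle of the panel's front face; x points back through the panel, z up. The aluminium rail runs along the front face from y -180 to +180 mm. A bin like the loose one already hangs on it, fixed, at y 50 to 160 mm; the rest of the rail is free.
- cleat_drawn (a point): Cleat tip height as drawn, on the face of the rail's back plate, mid-length (stand x -3, y 0, z 200 mm). Drawn with the bolts mid-slot: the real rail, hood and hung bin all sit up to 22 mm higher or lower (unmeasured; rigid, not sideways). Cleat: wall 14 to 17 mm out from the plate, inner face bevelled to a floor 8 mm under the tip, 6.5 mm wide; front goes down to -15.
- hood_drawn (a point): Lower edge of the hood's lip as drawn, on the back plate (stand x -3, y 0, z 230 mm); same height error as the cleat. The lip is 14 to 17 mm out from the plate, its edge 30 mm above the cleat's tip; inside, the hood's roof is 47 mm above the tip. The 42 mm strip passes the 30 mm opening only tilted 30 to 35 degrees, upper edge first, the bin's bottom out to the robot.
- home_drawn (a point): Where the bin's origin comes when it hangs locked mid-way in the free part, rail as drawn: 66 mm out from the back plate, 83 below the cleat tip (stand x -69, y -66, z 117 mm); axes as the stand's. Then the strip's lower edge is on the pocket floor, its upper edge 4 mm up behind the hood lip, feet on the panel. Upright it passes over the cleat 8 to 13 mm above this.
- deli_tub: Bystander: white round deli tub, 114 mm wide, 68 mm high; origin at the centre of its underside.
- tape: Bystander: roll of tan tape lying flat, 104 mm wide, 25 mm high; origin at the centre of its underside.
- mustard: Bystander: yellow squeeze bottle standing, 56x72 mm, 199 mm high; origin at the centre of its underside.

How it is judged:
On the way:
1. the bin is lifted clear of the worktop (height (world z) of bin above 0.04 m), for 0.2 s.
At the end, for the whole second after the job is handed in: The bin hangs at rest on the free part of the rail, locked behind the cleat: origin 63 to 74 mm in front of the panel, at stand y -126 to -6 mm and 92 to 142 mm above the worktop, upright and square to the panel within 0.06 rad, borne by the rail (x of bin in the frame of stand between -0.074 and -0.063 m and y of bin in the frame of stand between -0.126 and -0.006 m and z of bin in the frame of stand between 0.092 and 0.142 m and angle between bin's own z axis and vertical below 0.06 rad and angle between the x axis of bin and the x axis of stand, either way round below 0.06 rad and contact force between bin and stand above 1 N and linear speed of bin below 0.02 m/s and angular speed of bin below 0.1 rad/s); the robot touches nothing.
It fails at once if the bin falls into place: it moves faster than 0.12 m/s when upright at the rail (origin within 85 mm of the panel and over 80 mm high) (linear speed of bin above 0.12 m/s and x of bin in the frame of stand above -0.085 m and z of bin in the frame of stand above 0.08 m).
It fails at once if the bin is pushed against the rail or panel with more than 25 N (contact force between bin and stand above 25 N).
It fails at once if a bystander (tub, tape, bottle) is moved more than 20 mm (distance of any of deli_tub, tape, mustard from where it was at the start of the episode above 0.02 m).
It fails at once if the bottle or tub is tipped (angle between any of deli_tub, mustard's own z axis and vertical above 0.3 rad).
It also fails if it takes over 72 s, if anything falls off the work surface, if the arm or the gripper's body presses on something with over 40 N, if the wrist force passes 120 N, or if a joint passes its speed limit or range.

### The arm

A 6-joint arm with a two-finger parallel gripper is mounted at the origin on a cart in front of the work surface, level with it; the furniture and walls round the work are solid. World frame = base frame: x ahead of the robot, y to its left, z up, the work surface at z = 0. Lengths are in m, angles in rad, forces in N, time in s.
With the tool pointing down it reaches from about 0.25 to 0.775 m from the base axis. Payload 4 kg.
Tool frame: the origin (TCP) lies between the finger pads; the fingertips stand 22 mm ahead of it and the grasp point (between the pads) lies 3 mm ahead of it; z points along the fingers, y is the line along which they close (so a half turn about z gives the same grasp; the last joint's range is limited). The gripper opens to 85 mm and grips with 20 to 120 N. Pads are 22 mm wide; open, the fingers measure 114 mm over their backs; the gripper's body (76 mm by 85 mm) begins 54 mm behind the grasp point. The pads swing forward as they close: fully open they stand 13 mm farther back than shut.
Start: joints at [1.237, 0.087, 1.371, -0, 1.684, -0.103], TCP at [0.126, 0.535, 0.253] pointing down, gripper open.
Joint ranges: [-3.1, 3.1], [-0.76, 2.03], [0.27, 2.55], [-1.08, 4.22], [0.17, 2.65], [-2.57, 2.57]. Speed limits (rad/s): [2.79, 2.79, 3.14, 3.14, 3.14, 3.14].

### API

Orientations are given as [roll, pitch, yaw] about the fixed x, y, z axes, in that order (R = Rz(yaw) Ry(pitch) Rx(roll)).
In Python, from cell import * gives the robot as it stands. The module is installed in compiled form; this text tells all that it offers.
- The arm moves only by the tool send_rows, never from a script. Its argument "moves" is a list of rows, each a list of 7 numbers: the shift along the tool's x, y, z in a scale on which 1.0 is 600 mm, then the turn, a rotation vector about the tool's x, y, z in normalised numbers (1 is pi rad), then the closure, from -1 (fully open) to 1 (shut). In form: [[x, y, z, ax, ay, az, hand], ...]. A call has 1 to 10 rows; each row is the pose to reach, as a shift and turn from the pose commanded when the call began, along the tool's axes at that moment; what a row does not reach only later rows make up. A row lasts 1/8 s, in which the tool goes at most 62.5 mm and 10.7 degrees, less where a joint would pass 70% of its speed; a pose out of reach is approached as far as the arm can. Shift and turn numbers lie between -1 and 1, and a call with a number outside is refused. A call with a gripper value outside its range is refused whole. The fingers move at their own pace and stop on an object; "grip_force" is the grip in N (left out, the last holds). Time passes only in rows, so rows that repeat a pose let the fingers close. It gives the time, the measured TCP pose, the force, the opening and the grip force at its end, in the units of the state.
- observe(): the state, without advancing time (a new reading comes with each control period).
- capture(name): name is "side" or "top" or "wrist"; returns a dict with "frame" (480x640x3 uint8, red, green, blue), "mtx" (3x3 intrinsics, pixels), "rvec" (rotation vector, rad) and "tvec" (3), from world to camera coordinates, as OpenCV has them. Camera axes: x right, y down, z forward; pixel columns grow to the right and rows downward; lengths in m; the calibration is good to about 2 mm. A picture is of the moment at which its call begins. There is no depth.
- finish_job(): hands the job in; it is judged then, once.
Trained networks look in a picture, given as the dict that the camera call returned (one of the last four; its "shot" number tells which), for a name from the list of things; names that differ only in an ending like _2 or _b are one class to them, and where a whole thing is asked for, a point or a joint stands for the part that bears it (a point fixed in the world has none). Each returns a list of dicts, best first, with "conf" (0 to 1); they miss things now and then, are a little off and sometimes report something else, mostly with a low value. They report only what shows in the picture. A call takes as long as a camera call.
- search_frame(picture, label): "uv" ([column, row] in pixels, amid what is visible of it).
- mark_of(picture, label): "uv" ([column, row] in pixels: a listed point, or the origin of a listed thing).
The state is a dict: "time_s": time; "q": joint angles; "qd": joint speeds; "joint_torque": joint torques, N m; "tool_pos": TCP position; "ee_rot": TCP orientation; "contact_force": force on the tool from outside, world axes, zero at the start; "torque": the same for the moment, N m; "finger_gap": finger opening in m; "gripper_force": force on a finger pad.
Only numpy, scipy, OpenCV 4.12 (cv2) and the standard library are available. Lean on these libraries where they do the work, as an engineer would, in place of code of your own. Each camera call takes 0.05 s, during which the arm holds its last target. There are 200 camera calls.

## Working session

There is one attempt and no reset: what is moved stays moved. The work goes in short steps, Python scripts to look and compute and a tool call to move; the robot and the scene stay as the last step left them, time stands still between calls to the robot, and variables do not carry over. Pictures are saved under pics/ and viewed, at most 10 in all, crops included, and the job is handed in when it is done.

Besides the shell and the picture viewer there is one more tool, called after "Emit:" by a JSON object that holds its "method" and its "body". send_rows: Moves the arm, as the interface text tells. Its arguments: {"type":"object","properties":{"moves":{"type":"array"},"grip_force":{"type":"number"}},"required":["moves"]}

```bash
mkdir -p pics; cat > h.py <<'E'
import numpy as np, cv2
from scipy.spatial.transform import Rotation as R
from cell import *
def proj(c,p):
    return cv2.projectPoints(np.array(p,float).reshape(-1,3),np.array(c["rvec"],float),np.array(c["tvec"],float),np.array(c["mtx"],float),None)[0].reshape(-1,2)
def ray(c,uv):
    Rm=cv2.Rodrigues(np.array(c["rvec"],float))[0]; o=-Rm.T@np.array(c["tvec"],float)
    d=Rm.T@np.linalg.inv(c["mtx"])@np.array([uv[0],uv[1],1.]); return o,d/np.linalg.norm(d)
def onz(c,uv,z):
    o,d=ray(c,uv); return o+d*(z-o[2])/d[2]
def tri(*cu):
    A=np.zeros((3,3));b=np.zeros(3)
    for c,uv in cu:
        o,d=ray(c,uv); P=np.eye(3)-np.outer(d,d); A+=P;b+=P@o
    x=np.linalg.solve(A,b); return x
E
python3 - <<'E'
from h import *
print(observe())
for n in ["side","top"]:
    c=capture(n); cv2.imwrite(f"pics/{n}0.png",c["frame"][:,:,::-1])
    o,d=ray(c,(320,240)); print(n,o.round(3),d.round(3))
    for l in ["bin","bin_tab","bin_strip","stand","cleat_drawn","hood_drawn","home_drawn","deli_tub","tape","mustard"]:
        r=mark_of(c,l); print(l,[(np.round(x["uv"],1).tolist(),round(x["conf"],2),onz(c,x["uv"],0).round(3).tolist()) for x in r[:3]])
E
```

```text
{'time_s': 0.0, 'q': array([ 1.23689810e+00,  8.79413298e-02,  1.37228003e+00, -2.44967802e-05,
        1.68361955e+00, -1.03098914e-01]), 'qd': array([-1.49485467e-05,  3.02267284e-05,  1.38192220e-03,  1.30209748e-03,
       -5.16714956e-05,  4.85821017e-04]), 'joint_torque': array([ 6.71634234e-05, -3.51868415e+01, -3.13269639e+01, -3.27652797e-04,
        1.08286689e-02, -9.00800586e-06]), 'tool_pos': array([0.12567378, 0.53497247, 0.25213348]), 'ee_rot': array([-3.13935383e+00, -2.07164597e-04,  2.91079038e+00]), 'contact_force': array([ 0.19995142, -0.23442085, -0.2688204 ]), 'torque': array([ 0.00968577, -0.05289251, -0.01722718]), 'gripper_force': 0.0, 'finger_gap': 0.08552582482477626}
side [0.299 0.652 0.619] [ 0.214 -0.815 -0.538]
bin [([353.4, 246.9], 0.61, [0.457, -0.28, 0.0])]
bin_tab [([380.2, 210.7], 0.85, [0.422, -0.489, 0.0]), ([330.9, 308.6], 0.43, [0.454, -0.039, 0.0])]
bin_strip [([335.8, 223.2], 0.94, [0.527, -0.382, 0.0])]
stand [([237.4, 213.6], 0.43, [0.804, -0.351, 0.0])]
cleat_drawn [([241.4, 228.0], 0.59, [0.762, -0.282, 0.0])]
hood_drawn [([234.1, 215.1],
[... 241 characters left out ...]
stard [([307.7, 214.4], 0.57, [0.614, -0.406, 0.0]), ([238.7, 215.3], 0.42, [0.797, -0.344, 0.0])]
top [ 0.461 -0.117  1.066] [ 0.066  0.045 -0.997]
bin [([403.2, 273.4], 0.78, [0.455, -0.267, 0.0])]
bin_tab []
bin_strip [([403.9, 246.0], 0.96, [0.52, -0.269, 0.0]), ([404.6, 271.8], 0.59, [0.459, -0.271, 0.0])]
stand [([402.8, 272.1], 0.58, [0.458, -0.266, 0.0])]
cleat_drawn [([267.9, 195.1], 0.76, [0.639, 0.059, 0.0])]
hood_drawn [([267.8, 186.9], 0.86, [0.659, 0.06, 0.0])]
home_drawn []
deli_tub [([216.1, 275.0], 0.94, [0.444, 0.179, 0.0]), ([268.6, 188.5], 0.57, [0.655, 0.058, 0.0])]
tape [([311.9, 272.2], 0.87, [0.454, -0.051, 0.0])]
mustard [([455.8, 205.8], 0.68, [0.618, -0.392, 0.0])]
```

View pics/side0.png

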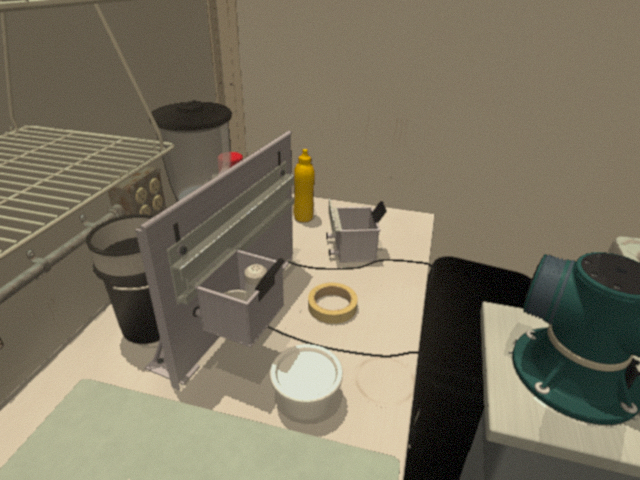

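View pics/top0.png

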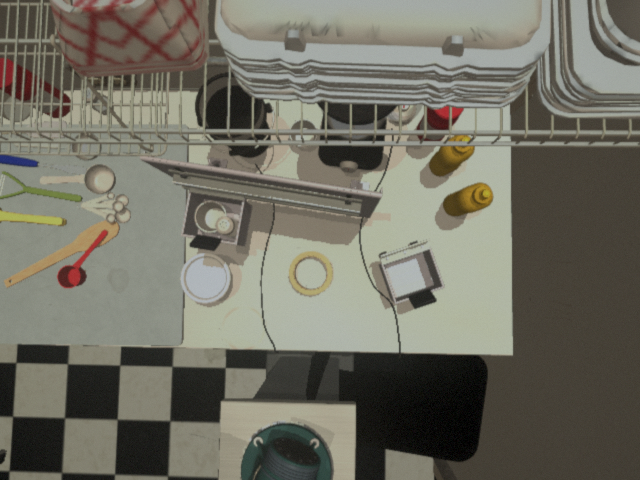

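```bash
python3 - <<'E'
from h import *
t=cv2.imread("pics/top0.png"); s=cv2.imread("pics/side0.png")
def cr(im,x,y,w,h): return cv2.resize(im[y:y+h,x:x+w],(400,300),interpolation=cv2.INTER_CUBIC)
a=cr(t,365,230,100,75); b=cr(s,310,195,100,75); c=cr(t,140,120,260,195); d=cr(s,135,125,240,180)
# c scale 1.538, d scale 1.667
cv2.imwrite("pics/m.png",np.vstack([np.hstack([a,b]),np.hstack([c,d])]))
E
```

```text
(no output)
```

View pics/m.png

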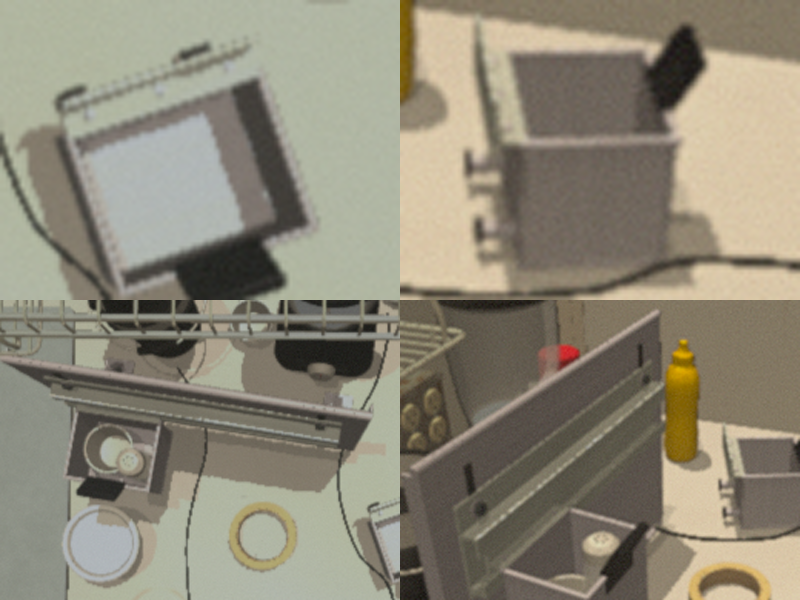

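```bash
cat > fit.py <<'E'
from h import *
from scipy.optimize import least_squares
T=capture("top");S=capture("side")
def fitbin():
    mt=[([61.5,55,117],(380,257)),([61.5,-55,117],(427.5,240.7)),([-45,55,90],(394.5,302)),([-45,-55,90],(443.2,286.2)),([45,-55,90],(430.5,249.5)),([45,55,90],(381.3,265))]
    ms=[([-45,55,90],(379.2,230.5)),([45,55,90],(338,232)),([-45,55,0],(377,261.2)),([45,55,0],(340,260.5)),([-62.5,25,122.9],(386,210.5)),([-62.5,-25,122.9],(382,202)),([61.5,-55,117],(329.5,199.5))]
    def f(p):
        r=[]
        for c,m in ((T,mt),(S,ms)):
            P=np.array([a for a,_ in m])/1000; w=R.from_euler("z",p[2]).apply(P)+[p[0],p[1],0]
            r.append(proj(c,w)-np.array([u for _,u in m]))
        return np.vstack(r).ravel()
    s=least_squares(f,[.455,-.27,.2],loss="soft_l1"); return s.x,f(s.x).reshape(-1,2)
def fitstand():
    mt=[("p",[0,210],(143,158)),("p",[0,-210],(380.5,190))]
    ms=[("p",[0,210],(144,225.8)),("p",[0,-210],(291,132))]
    def f(p):
        r=[]
        for c,m in ((T,mt),(S,ms)):
            P=np.array([a+[0] for _,a,_ in m])/1000; w=R.from_euler("z",p[2]).apply(P)+[p[0],p[1],p[3]]
            r.append(proj(c,w)-np.array([u for *_,u in m]))
        return np.vstack(r).ravel()
    s=least_squares(f,[.63,.0,-.15,.33],loss="soft_l1"); return s.x,f(s.x).reshape(-1,2)
E
python3 - <<'E'
from fit import *
x,r=fitbin(); print(x.round(4)); print(r.round(1).tolist())
y,r=fitstand(); print(y.round(4)); print(r.round(1).tolist())
np.save("bs.npy",np.r_[x,y])
out=[]
t=T["frame"][:,:,::-1].copy(); s=S["frame"][:,:,::-1].copy()
def st(p): return R.from_euler("z",y[2]).apply(np.array(p)/1000)+[y[0],y[1],0]
def draw(P,col,f):
    for c,im in((T,t),(S,s)):
        q=proj(c,f(P)); cv2.polylines(im,[np.round(q*16).astype(int)],True,col,1,cv2.LINE_AA,4)
H=y[3]*1000
for dz,col in((-22,(255,0,0)),(0,(0,255,0)),(22,(0,0,255))):
    draw([[-114,50,207+dz],[-114,160,207+dz],[-24,160,207+dz],[-24,50,207+dz]],col,st)
    draw([[-20,-180,200+dz],[-20,180,200+dz]],col,st)
draw([[0,-210,H],[0,210,H]],(255,0,255),st)
a=cv2.resize(t[140:260,150:390],(800,400),interpolation=cv2.INTER_CUBIC)[:, :400*2]
b=s[130:345,140:300]
cv2.imwrite("pics/o.png",cv2.resize(np.hstack([b,t[150:365,140:300]]),None,fx=2.5,fy=2.5,interpolation=cv2.INTER_CUBIC))
E
```

```text
[ 0.4513 -0.2729  0.3385]
[[-0.6, -0.7], [1.2, -0.9], [-0.2, 1.4], [-0.5, 1.0], [-1.7, -1.7], [-0.5, -1.2], [0.9, -1.5], [3.0, -2.2], [-0.3, -0.1], [-0.6, 1.6], [0.4, -0.5], [0.4, -2.0], [0.4, -2.2]]
[ 0.6208  0.0186 -0.1348  0.3144]
[[-0.5, -0.3], [3.2, 2.6], [-0.0, 0.9], [-2.9, -0.9]]
```

View pics/o.png

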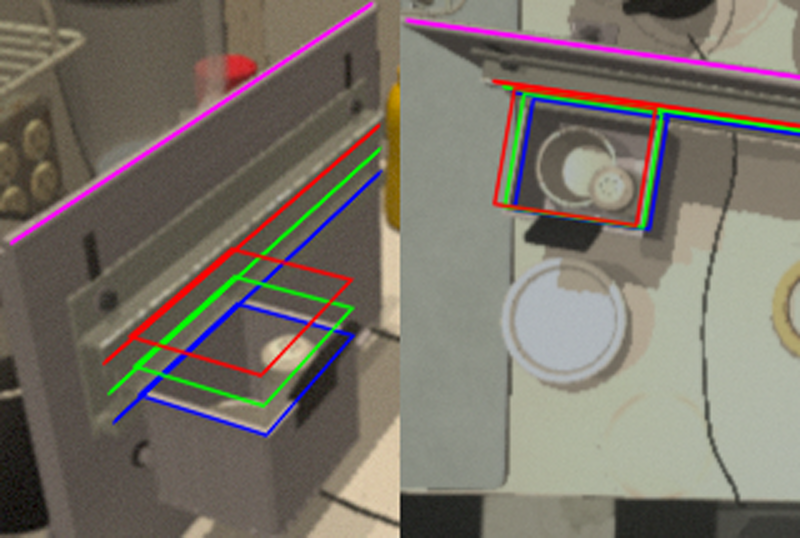

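```bash
cat >> h.py <<'E'
def binpose(x,y,z,yaw,pitch): return np.array([x,y,z]),R.from_euler("ZY",[yaw,pitch])
TB=R.from_matrix(np.array([[0,1,0],[np.sqrt(.75),0,.5],[.5,0,-np.sqrt(.75)]]).T)  # columns: tool axes in bin
def tcp_of(p,Rb,up=4.,back=0.):
    g=np.array([-53.5,0,107.3])/1000; s=np.array([-.5,0,np.sqrt(.75)])
    return p+Rb.apply(g+s*(up+3+back)/1000), Rb*TB
def mv(p,Rt,st=None):
    st=st or observe(); R0=R.from_euler("xyz",st["ee_rot"])
    d=R0.inv().apply(p-np.array(st["tool_pos"]))*1000; rv=(R0.inv()*Rt).as_rotvec()
    return d.round(1).tolist(),rv.round(3).tolist()
E
python3 - <<'E'
from h import *
x=np.load("bs.npy")
p,Rb=binpose(x[0],x[1],0,x[2],0)
t,Rt=tcp_of(p,Rb,4,100); print(t.round(3),Rt.as_euler("xyz").round(3))
print(mv(np.array([.36,.2,.32]),R.from_euler("xyz",[np.pi,0,2.0])))
print(mv(t+[0,0,.03],Rt)); print(mv(t,Rt))
E
```

```text
[ 0.35  -0.308  0.2  ] [2.618 0.    1.909]
([-304.7, -273.0, -66.7], [0.0, -0.0, 0.911])
([-411.6, -770.1, 23.3], [-0.479, -0.262, 0.978])
([-411.6, -770.1, 53.3], [-0.479, -0.262, 0.978])
```

The rows are not in the units I measure in: shifts go in shares of 600 mm and turns go in shares of pi rad. I convert before sending: -305 mm is -0.5083, -273 mm is -0.455, 0.911 rad is 0.29.

Emit:
{"method": "send_rows", "body": {"moves": [[-0.1667, -0.15, -0.1, 0, 0, 0.0955, 0], [-0.3333, -0.3, -0.11, 0, 0, 0.191, 0], [-0.5083, -0.455, -0.11, 0, 0, 0.29, 0], [-0.5083, -0.455, -0.11, 0, 0, 0.29, 0], [-0.5083, -0.455, -0.11, 0, 0, 0.29, 0], [-0.5083, -0.455, -0.11, 0, 0, 0.29, 0], [-0.5083, -0.455, -0.11, 0, 0, 0.29, 0], [-0.5083, -0.455, -0.11, 0, 0, 0.29, 0]]}}

```text
time_s: 2.2
tool_pos: [0.3616, 0.1979, 0.3197]
ee_rot: [3.141, 0.0, 1.994]
contact_force: [0.5, -0.0, -0.3]
finger_gap: 0.0427
gripper_force: 0.0
```

```bash
python3 - <<'E'
from h import *
x=np.load("bs.npy")
p,Rb=binpose(x[0],x[1],0,x[2],0)
t,Rt=tcp_of(p,Rb,4,100)
print(observe()["q"].round(2),mv(t+[0,0,.06],Rt)); print(mv(t,Rt))
E
```

```text
[ 0.36 -0.23  1.53 -0.    1.83 -0.06] ([-457.0, -218.3, 59.7], [-0.522, -0.022, 0.083])
([-456.9, -218.3, 119.7], [-0.522, -0.022, 0.083])
```

Converted, -456 mm is -0.76, -218 mm is -0.3633, -0.522 rad is -0.1662.

Emit:
{"method": "send_rows", "body": {"moves": [[-0.76, -0.3633, 0.1, -0.1662, -0.007, 0.0264, 0], [-0.76, -0.3633, 0.1, -0.1662, -0.007, 0.0264, 0], [-0.76, -0.3633, 0.1, -0.1662, -0.007, 0.0264, 0], [-0.76, -0.3633, 0.1, -0.1662, -0.007, 0.0264, 0], [-0.76, -0.3633, 0.1, -0.1662, -0.007, 0.0264, 0], [-0.76, -0.3633, 0.1, -0.1662, -0.007, 0.0264, 0], [-0.76, -0.3633, 0.1, -0.1662, -0.007, 0.0264, 0], [-0.76, -0.3633, 0.1, -0.1662, -0.007, 0.0264, 0], [-0.76, -0.3633, 0.1667, -0.1662, -0.007, 0.0264, 0], [-0.76, -0.3633, 0.2, -0.1662, -0.007, 0.0264, 0]]}}

```text
time_s: 3.45
tool_pos: [0.3515, -0.306, 0.1959]
ee_rot: [2.62, -0.007, 1.913]
contact_force: [-0.7, 0.6, -0.5]
finger_gap: 0.0426
gripper_force: 0.0
```

```bash
python3 - <<'E'
from h import *
x=np.load("bs.npy")
p,Rb=binpose(x[0],x[1],0,x[2],0)
t,Rt=tcp_of(p,Rb,4,100)
print(observe()["q"].round(2),observe()["tool_pos"],mv(t,Rt))
W=capture("wrist"); g=p+Rb.apply(np.array([-53.5,0,107.3])/1000)
print("tab pred",g,proj(W,g)); 
for l in ["bin_tab","bin_strip","bin"]:
  for r in mark_of(W,l)[:2]: print(l,r["uv"],r["conf"],onz(W,r["uv"],{"bin_tab":.1073,"bin_strip":.075,"bin":0}[l]))
o,d=ray(W,(320,240)); print(o,d)
im=W["frame"][:,:,::-1].copy()
P=np.array([[-45,55,90],[-45,-55,90],[45,-55,90],[45,55,90]])/1000
cv2.polylines(im,[proj(W,p+Rb.apply(P)).astype(int)],True,(0,0,255),1)
P=np.array([[-62.5,25,122.9],[-62.5,-25,122.9],[-43.5,-25,90],[-43.5,25,90]])/1000
cv2.polylines(im,[proj(W,p+Rb.apply(P)).astype(int)],True,(0,255,0),1)
P=np.array([[61.5,55,117],[61.5,-55,117]])/1000
cv2.polylines(im,[proj(W,p+Rb.apply(P)).astype(int)],True,(0,255,0),1)
cv2.imwrite("pics/w1.png",im)
E
```

```text
[-1.18 -0.18  1.82  0.52  1.49 -1.56] [ 0.35147164 -0.3059669   0.19587901] ([-1.9, 0.4, -4.5], [-0.002, -0.008, 0.0])
tab pred [ 0.40082349 -0.29065732  0.1073    ] [[327.03445627 242.02740363]]
bin_tab [327.3, 249.9] 0.56 [ 0.40258464 -0.29507223  0.1073    ]
bin_strip [437.1, 215.2] 0.96 [ 0.51370629 -0.25441818  0.075     ]
bin [318.5, 207.2] 0.93 [ 0.45308418 -0.2761281   0.        ]
[ 0.2725824  -0.26686465  0.30063954] [ 0.5347778  -0.1022771  -0.83878013]
```

View pics/w1.png

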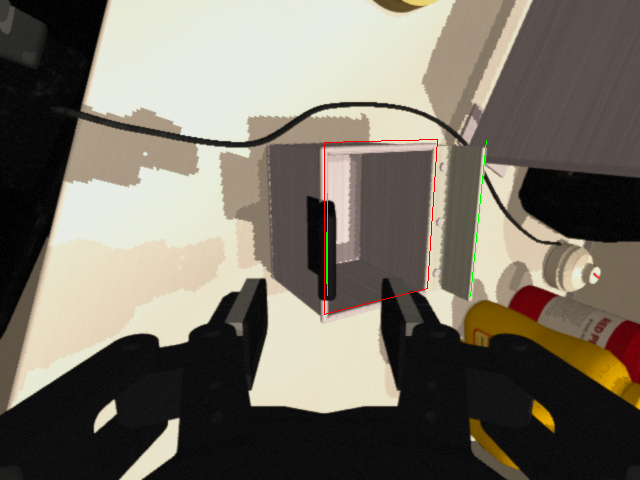

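```bash
python3 - <<'E'
from h import *
from scipy.optimize import least_squares
x=np.load("bs.npy"); W=capture("wrist")
m=[([-45,55,90],(322,145)),([-45,-55,90],(322,321)),([45,-55,90],(428,290)),([45,55,90],(438,146)),([63,55,117],(484,147)),([63,-55,117],(470,300)),([-53.5,0,107.3],(327,250))]
P=np.array([a for a,_ in m])/1000;U=np.array([u for _,u in m])
f=lambda p:(proj(W,R.from_euler("z",p[2]).apply(P)+[p[0],p[1],0])-U).ravel()
s=least_squares(f,x[:3],loss="soft_l1",f_scale=2); print(s.x.round(4)); print(f(s.x).reshape(-1,2).round(1).tolist())
x[:3]=s.x; np.save("bs.npy",x)
p,Rb=binpose(x[0],x[1],0,x[2],0)
for b in (100,40,0):
    t,Rt=tcp_of(p,Rb,4,b); print(t.round(3),mv(t,Rt))
E
```

```text
[ 0.4563 -0.2751  0.3528]
[[2.0, 6.4], [2.7, -2.5], [-2.8, 0.8], [-3.3, 0.2], [-0.3, 0.3], [-0.9, -1.5], [-0.4, -1.1]]
[ 0.356 -0.312  0.2  ] ([-8.2, -0.1, 1.2], [-0.0, 0.005, -0.004])
[ 0.384 -0.302  0.148] ([-7.9, -0.1, 61.2], [-0.0, 0.005, -0.004])
[ 0.403 -0.295  0.113] ([-7.7, -0.0, 101.2], [-0.0, 0.005, -0.004])
```

Converted, 101 mm is 0.1683, 98 mm is 0.1633, 0.005 rad is 0.0016.

Emit:
{"method": "send_rows", "body": {"moves": [[-0.01, 0, 0.0667, 0, 0.0016, -0.0013, 0], [-0.01, 0, 0.1167, 0, 0.0016, -0.0013, 0], [-0.01, 0, 0.1417, 0, 0.0016, -0.0013, 0], [-0.01, 0, 0.155, 0, 0.0016, -0.0013, 0], [-0.01, 0, 0.1633, 0, 0.0016, -0.0013, 0], [-0.01, 0, 0.1683, 0, 0.0016, -0.0013, 0], [-0.01, 0, 0.1683, 0, 0.0016, -0.0013, 0]]}}

```text
time_s: 4.58
tool_pos: [0.4012, -0.2944, 0.1121]
ee_rot: [2.619, -0.002, 1.921]
contact_force: [0.2, -0.2, -0.5]
finger_gap: 0.0428
gripper_force: 0.0
```

```bash
python3 - <<'E'
from h import *
W=capture("wrist");S=capture("side"); cv2.imwrite("pics/w2.png",np.hstack([cv2.resize(W["frame"],(440,330)),S["frame"][130:295,250:430].repeat(2,0).repeat(2,1)])[:,:,::-1])
print(mark_of(W,"bin_tab"))
E
```

```text
[{'uv': [320.2, 321.7], 'conf': 0.63}]
```

View pics/w2.png

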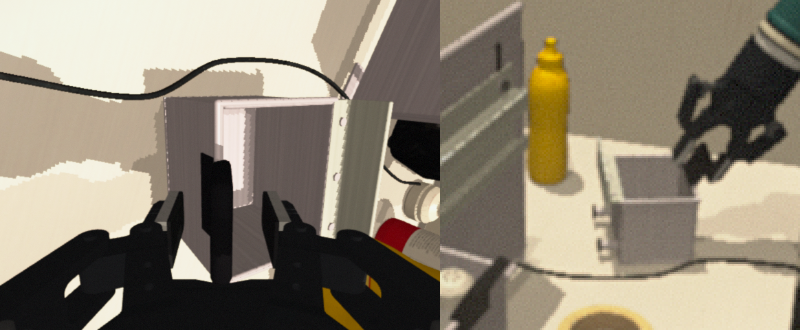

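Emit:
{"method": "send_rows", "body": {"moves": [[0, 0, 0, 0, 0, 0, 0.5], [0, 0, 0, 0, 0, 0, 0.7], [0, 0, 0, 0, 0, 0, 1], [0, 0, 0, 0, 0, 0, 1], [0, 0, 0, 0, 0, 0, 1], [0, 0, 0, 0, 0, 0, 1], [0, 0, 0, 0, 0, 0, 1], [0, 0, 0, 0, 0, 0, 1]], "grip_force": 100}}

```text
time_s: 5.72
tool_pos: [0.4011, -0.2942, 0.1118]
ee_rot: [2.619, -0.002, 1.921]
contact_force: [-1.4, -1.3, 1.1]
finger_gap: 0.0088
gripper_force: 97.6
```

```bash
python3 - <<'E'
from h import *
s=observe(); print({k:np.round(s[k],3) for k in("tool_pos","ee_rot","contact_force","torque","finger_gap","gripper_force")})
R0=R.from_euler("xyz",s["ee_rot"]); print("up150 in tool mm",R0.inv().apply([0,0,150]))
E
```

```text
{'tool_pos': array([ 0.401, -0.294,  0.112]), 'ee_rot': array([ 2.619e+00, -2.000e-03,  1.921e+00]), 'contact_force': array([-1.444, -1.297,  1.082]), 'torque': array([-0.234,  0.396, -0.087]), 'finger_gap': np.float64(0.009), 'gripper_force': np.float64(97.581)}
up150 in tool mm [   0.34055471   74.81008731 -130.01282575]
```

Gripped (gap 8.8 mm). Lift.

Emit:
{"method": "send_rows", "body": {"moves": [[0, 0.0083, -0.0145, 0, 0, 0, 1], [0, 0.02, -0.035, 0, 0, 0, 1], [0, 0.0417, -0.0717, 0, 0, 0, 1], [0, 0.0667, -0.115, 0, 0, 0, 1], [0, 0.0917, -0.1583, 0, 0, 0, 1], [0, 0.1167, -0.2017, 0, 0, 0, 1], [0, 0.125, -0.2167, 0, 0, 0, 1], [0, 0.125, -0.2167, 0, 0, 0, 1], [0, 0.125, -0.2167, 0, 0, 0, 1]]}}

```text
time_s: 6.85
tool_pos: [0.4009, -0.2938, 0.26]
ee_rot: [2.62, -0.006, 1.921]
contact_force: [-0.4, 0.3, -4.3]
finger_gap: 0.0086
gripper_force: 97.6
```

```bash
python3 - <<'E'
from h import *
s=observe(); print(s["contact_force"].round(2),s["finger_gap"])
T=capture("top");S=capture("side");W=capture("wrist")
for c,n in((T,"top"),(S,"side"),(W,"wrist")):
    for l in("bin","bin_tab","bin_strip"):
        print(n,l,[(np.round(r["uv"],1),r["conf"]) for r in mark_of(c,l)[:2]])
cv2.imwrite("pics/g3.png",np.hstack([cv2.resize(W["frame"],(400,300)),cv2.resize(S["frame"][100:250,260:460],(400,300),interpolation=cv2.INTER_CUBIC)])[:,:,::-1])
E
```

```text
[-0.42  0.28 -4.27] 0.008630167311188411
top bin [(array([415.4, 273.3]), 0.88)]
top bin_tab [(array([436.1, 300.2]), 0.59)]
top bin_strip [(array([413.7, 243.7]), 0.81)]
side bin [(array([356.8, 197.4]), 0.77)]
side bin_tab [(array([384.2, 154. ]), 0.86), (array([244.3, 228.9]), 0.51)]
side bin_strip [(array([336.2, 168.3]), 0.64)]
wrist bin [(array([314.5, 230.1]), 0.84)]
wrist bin_tab [(array([322.7, 321. ]), 0.58)]
wrist bin_strip [(array([478.5, 245.9]), 0.67)]
```

View pics/g3.png

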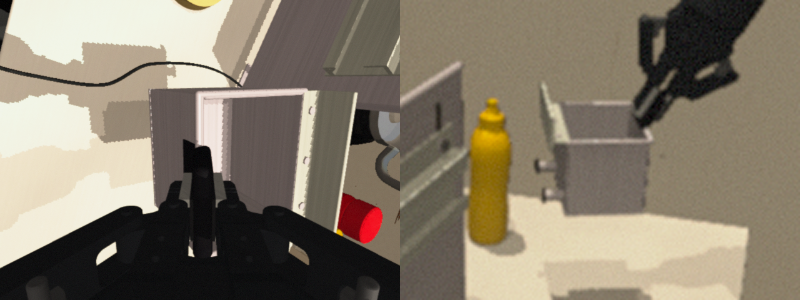

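```bash
cat > inhand.py <<'E'
from h import *
from scipy.optimize import least_squares
s=observe(); R0=R.from_euler("xyz",s["ee_rot"]); t0=np.array(s["tool_pos"])
V={n:capture(n) for n in("top","side","wrist")}
L={"bin":[0,0,0],"bin_tab":[-53.5,0,107.3],"bin_strip":[61.5,0,75]}
obs=[]
for n in V:
    for l in L:
        r=mark_of(V[n],l)
        if r: obs.append((n,L[l],r[0]["uv"],2. if n!="wrist" else 4.,l))
obs+=[("wrist",[-45,55,90],(315,149),3,""),("wrist",[45,55,90],(486,147),3,""),("wrist",[63,55,117],(571,149),3,"")] if 'G3' in globals() or True else []
def f(p,raw=False):
    Rb=R0*TB.inv()*R.from_rotvec(p[3:]); c=t0-Rb.apply(np.array([-53.5,0,107.3])/1000+np.array([-.5,0,.866])*.007+p[:3])
    r=[(proj(V[n],c+Rb.apply(np.array(m)/1000))[0]-uv)/w for n,m,uv,w,_ in obs]
    if raw: return c,Rb,r
    return np.r_[np.ravel(r),p[:3]/.004,p[3:]/.03]
sol=least_squares(f,np.zeros(6),loss="soft_l1")
c,Rb,r=f(sol.x,True); print("dp",sol.x.round(4)); print(c.round(4),Rb.as_euler("ZYX").round(3))
for o,q in zip(obs,r): print(o[0],o[4],o[1],q.round(1))
np.save("ih.npy",sol.x)
E
python3 inhand.py; python3 - <<'E'
from h import *
lsd=cv2.createLineSegmentDetector(cv2.LSD_REFINE_ADV)
for n,(x0,y0,x1,y1),ml in(("top",(140,145,392,232),35),("side",(130,125,300,345),35)):
    c=capture(n); g=cv2.cvtColor(c["frame"],cv2.COLOR_RGB2GRAY); g=cv2.GaussianBlur(g,(3,3),0)[y0:y1,x0:x1]
    l=lsd.detect(cv2.resize(g,None,fx=2,fy=2,interpolation=cv2.INTER_CUBIC))[0].reshape(-1,4)/2+[x0,y0,x0,y0]
    L=np.hypot(l[:,2]-l[:,0],l[:,3]-l[:,1])
    print(n)
    for q in l[L>ml]: print(q.round(1), "slope",round((q[3]-q[1])/(q[2]-q[0]),3))
y=np.load("bs.npy")[3:]
T=capture("top");S=capture("side")
def st(p): return R.from_euler("z",y[2]).apply(np.array(p,float)/1000)+[y[0],y[1],0]
for nm,a,b,h in(("front top",0,210,315),("plate",-3,180,230),("hood top",-20,180,250),("lip",-20,180,230),("cleat tip",-20,180,200),("cleat bot",-20,180,185)):
    for c,n in((T,"top"),(S,"side")): print(nm,n,proj(c,st([[a,b,h],[a,-b,h]])).round(1).ravel())
E
```

```text
dp [ 0.0018  0.0018  0.0014 -0.0011 -0.0105  0.0022]
[ 0.4548 -0.2765  0.1476] [ 0.352 -0.009  0.001]
top bin [0, 0, 0] [1.1 0.4]
top bin_tab [-53.5, 0, 107.3] [-0.2  0.1]
top bin_strip [61.5, 0, 75] [0.6 0. ]
side bin [0, 0, 0] [ 1.  -0.4]
side bin_tab [-53.5, 0, 107.3] [-0.4  0.1]
side bin_strip [61.5, 0, 75] [-1.5 -0.2]
wrist bin [0, 0, 0] [-0.3 -0.1]
wrist bin_tab [-53.5, 0, 107.3] [-1.  -0.8]
wrist bin_strip [61.5, 0, 75] [-0.4  0.2]
wrist  [-45, 55, 90] [0.9 1.3]
wrist  [45, 55, 90] [ 1.  -0.5]
wrist  [63, 55, 117] [-0.2 -0.6]
top
[255.4 173.2 207.9 165.5] slope 0.162
[320.3 146.  382.2 146.2] slope 0.003
[183.5 231.2 191.1 191.2] slope -5.229
[140.8 159.3 380.1 197.3] slope 0.159
[173.  177.4 141.4 160.2] slope 0.545
[174.6 183.2 357.9 212.5] slope 0.16
[345.5 196.2 184.8 171. ] slope 0.157
[239.8 204.6 204.5 198.8] slope 0.166
[363.5 190.4 298.5 180.1] slope 0.158
[191.4 192.2 242.1 200.3] slope 0.159
[345.2 214.  275.8 202.9] slope 0.159
[282.2 188.8 317.9 194.4] slope 0.158
[343.3 201.  190.9 176.8] slope 0.159
[342.3 207.4 272.8 196.2] slope 0.162
[216.5 187.5 172.8 180.2]
[... 590 characters left out ...]
.623
[223.5 126.3 188.9 132.3] slope -0.174
[199.9 284.3 235.5 251.7] slope -0.918
[290.6 134.7 292.2 171.6] slope 22.7
[282.6 270.3 283.5 306.6] slope 38.866
[254.6 198.7 192.5 248.7] slope -0.805
[237.  195.7 201.  222.9] slope -0.757
front top top [142.3 157.6 383.7 192.6]
front top side [143.9 226.3 288.1 130.9]
plate top [176.8 172.5 363.2 199.6]
plate side [170.9 267.3 283.7 174.9]
hood top top [171.4 179.1 362.5 207. ]
hood top side [178.4 258.9 290.9 167.4]
lip top [175.3 181.2 361.9 208.5]
lip side [180.4 270.2 291.  176.3]
cleat tip top [180.9 184.2 361.1 210.6]
cleat tip side [183.3 286.6 291.2 189.4]
cleat bot top [183.5 185.6 360.8 211.6]
cleat bot side [184.8 294.5 291.3 195.7]
```

```bash
cat > st.py <<'E'
from h import *
from scipy.optimize import least_squares
T=capture("top");S=capture("side")
# cam, p0, p1 (mm; z flagged with rail), rail?, seg
Ls=[(T,[0,210,315],[0,-210,315],0,(140.8,159.3,380.1,197.3),"top front T"),(S,[0,210,315],[0,-210,315],0,(144.3,227.8,290.9,132.7),"top front S"),
(S,[-114,160,207],[-24,160,207],1,(194.7,287.8,246.3,304.3),"rim+y o"),(S,[-114,157,207],[-24,157,207],1,(246.2,300.8,197.9,285.2),"rim+y i"),
(S,[-114,53,207],[-24,53,207],1,(235.9,251.7,274,262.3),"rim-y i"),(S,[-114,50,207],[-24,50,207],1,(275.2,259.3,237.8,249),"rim-y o"),
(T,[-114,160,207],[-24,160,207],1,(183.5,231.2,191.1,191.2),"T left"),(S,[0,-210,315],[0,-210,10],0,(290.6,134.7,292.2,171.6),"S right"),(S,[0,-210,315],[0,-210,10],0,(291.6,205.3,292.6,259.7),"S right2"),
(S,[-20,180,250],[-20,-180,250],1,(180.6,269.9,294,175.9),"hood S")]
def dist(c,w,seg):
    a,b=proj(c,w); d=(b-a)/np.linalg.norm(b-a); n=np.array([-d[1],d[0]])
    return [n@(np.array(seg[:2])-a),n@(np.array(seg[2:])-a)]
def wp(p,P,rail): return R.from_euler("z",p[2]).apply((np.array(P,float)+[0,0,rail*p[3]])/1000)+[p[0],p[1],0]
f=lambda p:np.ravel([dist(c,wp(p,[a,b],r),s) for c,a,b,r,s,_ in Ls])
s=least_squares(f,[.62,.018,-.14,-20],x_scale=[.01,.01,.01,10],loss="soft_l1")
print(s.x.round(4)); 
for l,q in zip(Ls,f(s.x).reshape(-1,2)): print(l[5],q.round(1))
np.save("stand.npy",s.x)
for nm,a,b,h in(("plate top?",-3,180,265),("hood top",-20,180,250),("hood in",-3,180,250),("lip",-20,180,230),("cleat tip o",-20,180,200),("cleat tip i",-17,180,200),("rim rear o",-24,160,207)):
    q=proj(T,wp(s.x,[[a,b,h],[a,-b,h]],1)); print(nm,q.round(1).ravel(),"y@x=260",round(q[0,1]+(260-q[0,0])*(q[1,1]-q[0,1])/(q[1,0]-q[0,0]),1))
for g in((174.6,183.2,357.9,212.5),(345.5,196.2,184.8,171.0),(343.3,201,190.9,176.8),(363.5,190.4,298.5,180.1),(345.2,214,275.8,202.9),(342.3,207.4,272.8,196.2),(191.4,192.2,242.1,200.3)): print(round(g[1]+(260-g[0])*(g[3]-g[1])/(g[2]-g[0]),1))
E
python3 st.py
```

```text
[  0.6157   0.0211  -0.1464 -17.1329]
top front T [0.2 0.7]
top front S [0.  0.7]
rim+y o [-1.6 -1.4]
rim+y i [0.4 0.4]
rim-y i [-0.5 -0.4]
rim-y o [1.7 1.5]
T left [0.3 0.5]
S right [ 0.6 -0.4]
S right2 [0.7 0.5]
hood S [-0.4 -0. ]
plate top? [172.1 172.  362.1 201.9] y@x=260 185.8
hood top [173.4 182.4 360.3 212. ] y@x=260 196.1
hood in [175.1 173.7 361.7 203.1] y@x=260 187.1
lip [177.2 184.4 359.8 213.4] y@x=260 197.5
cleat tip o [182.6 187.3 359.2 215.3] y@x=260 199.5
cleat tip i [182.9 185.8 359.4 213.8] y@x=260 198.0
rim rear o [190.8 190.1 349.  215.3] y@x=260 201.1
196.9
182.8
187.8
174.0
200.4
194.1
203.2
```

```bash
cat > plan.py <<'E'
from h import *
S0=np.load("stand.npy"); S0[0]-=.001; ih=np.load("ih.npy")
RS=R.from_euler("z",S0[2]); O=np.array([S0[0],S0[1],0]); DZ=S0[3]
G=np.array([-53.5,0,107.3])/1000+np.array([-.5,0,np.sqrt(.75)])*.007+ih[:3]
RI=R.from_rotvec(ih[3:]); UP=np.array([61.5,0,117.])/1000
def tool(u,h,th,y=-66,dz=None,yaw=0):
    Rb=RS*R.from_euler("ZY",[yaw,np.radians(th)]); p=RS.apply(np.array([-3-u,y,200+(DZ if dz is None else dz)+h])/1000)+O
    return p+Rb.apply(G-UP), Rb*RI.inv()*TB
def where(st=None):
    st=st or observe(); Rt=R.from_euler("xyz",st["ee_rot"]); Rb=Rt*TB.inv()*RI
    q=RS.inv().apply(np.array(st["tool_pos"])+Rb.apply(UP-G)-O)*1000
    e=(RS.inv()*Rb).as_euler("ZYX"); o=RS.inv().apply(np.array(st["tool_pos"])-Rb.apply(G)-O)*1000
    return dict(u=round(-3-q[0],1),y=round(q[1],1),h=round(q[2]-200-DZ,1),th=round(np.degrees(e[1]),1),yaw=round(e[0],3),roll=round(e[2],3),org=o.round(1).tolist(),
      F=RS.inv().apply(st["contact_force"]).round(1).tolist(),M=RS.inv().apply(st["torque"]).round(2).tolist(),t=st["time_s"])
def rows(*ps,**k):
    for p in ps:
        d,r=mv(*tool(*p,**k)); print(p,d+r)
E
python3 - <<'E'
from plan import *
print(where()); a=np.radians(31)
def A(b): return (2.5+b*np.sin(a),39.5-b*np.cos(a),31)
u,h,_=A(70); print(tool(u+70,h,31)[0])
rows((u+70,h,31),A(70),A(30),A(0))
E
```

```text
{'u': np.float64(58.6), 'y': np.float64(-289.0), 'h': np.float64(82.4), 'th': np.float64(-0.5), 'yaw': np.float64(0.499), 'roll': np.float64(0.001), 'org': [-114.8, -317.8, 147.7], 'F': [0.6, -0.1, -4.0], 'M': [-0.34, 0.62, 0.02], 't': 8.35}
[ 0.39485144 -0.0113556   0.22052805]
(np.float64(108.55266524370379), np.float64(-20.501711049147865), 31) [268.0, 57.8, 81.8, 0.538, -0.126, 0.489]
(np.float64(38.55266524370379), np.float64(-20.501711049147865), 31) [234.7, 111.2, 112.4, 0.538, -0.126, 0.489]
(np.float64(17.951142247301625), np.float64(13.78498097893663), 31) [225.0, 144.0, 91.7, 0.538, -0.126, 0.489]
(np.float64(2.5), np.float64(39.5), 31) [217.7, 168.6, 76.2, 0.538, -0.126, 0.489]
```

Converted, 268 mm is 0.4467, 81.8 mm is 0.1363, 0.538 rad is 0.1713.

Emit:
{"method": "send_rows", "body": {"moves": [[0.0667, 0, 0.0083, 0.0223, -0.0064, 0.0223, 1], [0.15, 0.0167, 0.0333, 0.0573, -0.0127, 0.0509, 1], [0.2333, 0.0417, 0.0633, 0.0923, -0.0223, 0.0828, 1], [0.3167, 0.0633, 0.0917, 0.1273, -0.0318, 0.1146, 1], [0.3917, 0.0833, 0.1167, 0.1528, -0.0366, 0.1401, 1], [0.4367, 0.095, 0.1333, 0.1687, -0.0398, 0.1528, 1], [0.4467, 0.0963, 0.1363, 0.1713, -0.0401, 0.1557, 1], [0.4467, 0.0963, 0.1363, 0.1713, -0.0401, 0.1557, 1], [0.4467, 0.0963, 0.1363, 0.1713, -0.0401, 0.1557, 1], [0.4467, 0.0963, 0.1363, 0.1713, -0.0401, 0.1557, 1]]}}

```text
time_s: 9.6
tool_pos: [0.3948, -0.0123, 0.2208]
ee_rot: [-3.115, -0.0, 1.42]
contact_force: [-0.4, -0.2, -3.3]
finger_gap: 0.0085
gripper_force: 98.1
```

```bash
cat > look.py <<'E'
from plan import *
# compare network marks of the bin with predicted, in stand-frame terms
st=observe(); w=where(st); print(w)
Rt=R.from_euler("xyz",st["ee_rot"]); Rb=Rt*TB.inv()*RI; c0=np.array(st["tool_pos"])-Rb.apply(G)
for n in("top","side"):
    c=capture(n)
    for l,m in(("bin",[0,0,0]),("bin_tab",[-53.5,0,107.3]),("bin_strip",[61.5,0,75])):
        print(n,l,proj(c,c0+Rb.apply(np.array(m)/1000))[0].round(1),[(np.round(r["uv"],1).tolist(),round(r["conf"],2)) for r in mark_of(c,l)[:2]])
E
python3 look.py; python3 - <<'E'
from plan import *
a=np.radians(31)
def A(b): return (2.5+b*np.sin(a),39.5-b*np.cos(a),31)
rows(A(70),A(30),A(10),A(0))
W=capture("wrist"); S=capture("side")
im=np.hstack([cv2.resize(W["frame"],(400,300)),cv2.resize(S["frame"][110:290,160:400],(400,300),interpolation=cv2.INTER_CUBIC)])[:,:,::-1]
cv2.imwrite("pics/p4.png",im)
E
```

```text
{'u': np.float64(108.4), 'y': np.float64(-67.2), 'h': np.float64(-20.2), 'th': np.float64(30.9), 'yaw': np.float64(-0.002), 'roll': np.float64(0.0), 'org': [-224.3, -66.9, 94.0], 'F': [-0.3, -0.3, -3.3], 'M': [-0.05, 0.03, 0.05], 't': 9.6}
top bin [290.9 305.1] []
top bin_tab [284.9 305.2] []
top bin_strip [296.5 263.3] [([298.9, 261.4], 0.75)]
side bin [365.7 286.8] [([363.1, 286.7], 0.6)]
side bin_tab [365.6 231.2] [([364.4, 230.3], 0.66)]
side bin_strip [321.4 260.4] [([325.0, 260.3], 0.77)]
(np.float64(38.55266524370379), np.float64(-20.501711049147865), 31) [0.3, 70.0, -2.0, 0.0, -0.0, -0.0]
(np.float64(17.951142247301625), np.float64(13.78498097893663), 31) [0.3, 89.6, -36.8, 0.0, -0.0, -0.0]
(np.float64(7.650380749100542), np.float64(30.928326992978874), 31) [0.4, 99.4, -54.3, 0.0, -0.0, -0.0]
(np.float64(2.5), np.float64(39.5), 31) [0.4, 104.3, -63.0, 0.0, -0.0, -0.0]
```

View pics/p4.png

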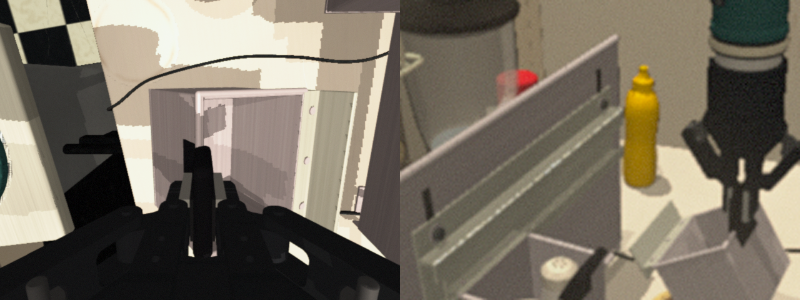

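Converted, 70 mm is 0.1167, 62 mm is 0.1033.

Emit:
{"method": "send_rows", "body": {"moves": [[0.0005, 0.0333, -0.0033, 0, 0, 0, 1], [0.0005, 0.075, -0.0033, 0, 0, 0, 1], [0.0005, 0.1033, -0.0033, 0, 0, 0, 1], [0.0005, 0.1167, -0.0033, 0, 0, 0, 1], [0.0005, 0.1167, -0.0033, 0, 0, 0, 1], [0.0005, 0.1167, -0.0033, 0, 0, 0, 1]]}}

```text
time_s: 10.85
tool_pos: [0.4637, -0.0213, 0.2205]
ee_rot: [-3.113, -0.0, 1.422]
contact_force: [0.1, 0.4, -3.1]
finger_gap: 0.0089
gripper_force: 98.2
```

```bash
python3 look.py; python3 - <<'E'
from plan import *
a=np.radians(31)
def A(b): return (2.5+b*np.sin(a),39.5-b*np.cos(a),31)
rows(A(30),A(15),A(10),A(5),A(0))
E
```

```text
{'u': np.float64(39.0), 'y': np.float64(-65.8), 'h': np.float64(-20.6), 'th': np.float64(31.0), 'yaw': np.float64(0.0), 'roll': np.float64(0.0), 'org': [-155.0, -65.8, 93.7], 'F': [0.0, 0.4, -3.1], 'M': [-0.02, 0.01, -0.05], 't': 10.85}
top bin [295.7 273.4] []
top bin_tab [290.4 269. ] []
top bin_strip [301.3 230.8] [([302.8, 230.2], 0.74)]
side bin [331.3 277.6] [([330.5, 275.5], 0.82)]
side bin_tab [328.6 222.9] [([327.9, 223.1], 0.56)]
side bin_strip [288.7 252.1] [([290.9, 251.7], 0.66), ([328.2, 306.0], 0.5)]
(np.float64(17.951142247301625), np.float64(13.78498097893663), 31) [-0.1, 19.7, -34.8, 0.0, -0.0, 0.0]
(np.float64(10.225571123650813), np.float64(26.642490489468315), 31) [-0.1, 27.1, -47.8, 0.0, -0.0, 0.0]
(np.float64(7.650380749100542), np.float64(30.928326992978874), 31) [-0.0, 29.5, -52.2, 0.0, -0.0, 0.0]
(np.float64(5.075190374550271), np.float64(35.21416349648944), 31) [-0.0, 32.0, -56.5, 0.0, -0.0, 0.0]
(np.float64(2.5), np.float64(39.5), 31) [-0.0, 34.4, -60.9, 0.0, -0.0, 0.0]
```

Emit:
{"method": "send_rows", "body": {"moves": [[0, 0.0117, -0.02, 0, 0, 0, 1], [0, 0.0233, -0.04, 0, 0, 0, 1], [0, 0.0333, -0.0583, 0, 0, 0, 1], [0, 0.041, -0.0725, 0, 0, 0, 1], [0, 0.041, -0.0725, 0, 0, 0, 1], [0, 0.041, -0.0725, 0, 0, 0, 1]]}}

```text
time_s: 12.0
tool_pos: [0.4894, -0.0252, 0.2629]
ee_rot: [-3.113, -0.0, 1.422]
contact_force: [-0.8, 0.8, -3.8]
finger_gap: 0.0089
gripper_force: 98.3
```

Converted, -4.3 mm is -0.0072, 2.5 mm is 0.0042.

Emit:
{"method": "send_rows", "body": {"moves": [[0, 0.0022, -0.0037, 0, 0, 0, 1], [0, 0.0042, -0.0072, 0, 0, 0, 1], [0, 0.0042, -0.0072, 0, 0, 0, 1], [0, 0.0042, -0.0072, 0, 0, 0, 1]]}}

```text
time_s: 12.5
tool_pos: [0.4922, -0.0257, 0.2675]
ee_rot: [-3.114, -0.0, 1.422]
contact_force: [0.0, -0.8, -4.2]
finger_gap: 0.0089
gripper_force: 98.3
```

```bash
python3 look.py; python3 - <<'E'
from plan import *
a=np.radians(31)
def A(b): return (2.5+b*np.sin(a),39.5-b*np.cos(a),31)
rows(A(10),A(5),A(0))
S=capture("side");T=capture("top")
y=np.load("stand.npy")
im=np.hstack([cv2.resize(S["frame"][150:270,210:370],(400,300),interpolation=cv2.INTER_CUBIC),cv2.resize(T["frame"][150:270,230:390],(400,300),interpolation=cv2.INTER_CUBIC)])[:,:,::-1]
cv2.imwrite("pics/p5.png",im)
E
```

```text
{'u': np.float64(10.1), 'y': np.float64(-65.9), 'h': np.float64(26.5), 'th': np.float64(31.0), 'yaw': np.float64(0.0), 'roll': np.float64(0.0), 'org': [-126.1, -65.9, 140.7], 'F': [0.2, -0.8, -4.2], 'M': [0.01, 0.03, -0.02], 't': 12.5}
top bin [295.8 259.8] []
top bin_tab [290.3 253.2] []
top bin_strip [301.8 214.6] []
side bin [318.  253.7] [([316.9, 255.0], 0.9)]
side bin_tab [314.2 196.2] [([310.9, 196.1], 0.92)]
side bin_strip [274.9 228.2] [([278.7, 229.0], 0.82)]
(np.float64(7.650380749100542), np.float64(30.928326992978874), 31) [-0.0, 2.3, -4.5, -0.0, -0.0, 0.0]
(np.float64(5.075190374550271), np.float64(35.21416349648944), 31) [-0.0, 4.8, -8.9, -0.0, -0.0, 0.0]
(np.float64(2.5), np.float64(39.5), 31) [-0.0, 7.2, -13.2, -0.0, -0.0, 0.0]
```

View pics/p5.png

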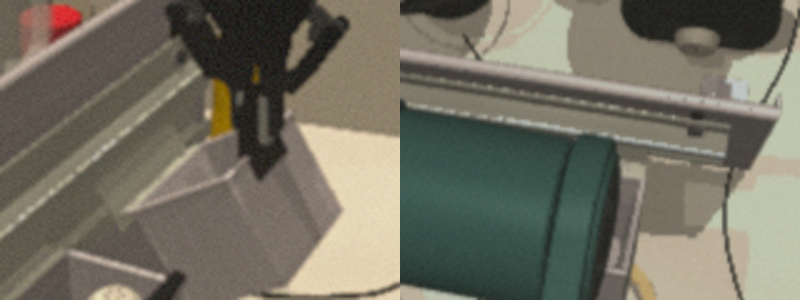

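Converted, -4.5 mm is -0.0075, 2.3 mm is 0.0038.

Emit:
{"method": "send_rows", "body": {"moves": [[0, 0.002, -0.0037, 0, 0, 0, 1], [0, 0.0038, -0.0075, 0, 0, 0, 1], [0, 0.0038, -0.0075, 0, 0, 0, 1], [0, 0.0038, -0.0075, 0, 0, 0, 1]]}}

```text
time_s: 13.5
tool_pos: [0.4947, -0.026, 0.272]
ee_rot: [-3.114, -0.0, 1.422]
contact_force: [-0.3, 0.2, -4.3]
finger_gap: 0.0085
gripper_force: 98.3
```

Converted, -2.2 mm is -0.0037, 1.2 mm is 0.002.

Emit:
{"method": "send_rows", "body": {"moves": [[0, 0.002, -0.0037, 0, 0, 0, 1], [0, 0.002, -0.0037, 0, 0, 0, 1], [0, 0.002, -0.0037, 0, 0, 0, 1]]}}

```text
time_s: 13.88
tool_pos: [0.4959, -0.0262, 0.2741]
ee_rot: [-3.114, -0.0, 1.422]
contact_force: [-0.6, 0.2, -3.2]
finger_gap: 0.0085
gripper_force: 98.3
```

Emit:
{"method": "send_rows", "body": {"moves": [[0, 0.002, -0.0037, 0, 0, 0, 1], [0, 0.002, -0.0037, 0, 0, 0, 1], [0, 0.002, -0.0037, 0, 0, 0, 1]]}}

```text
time_s: 14.25
tool_pos: [0.4972, -0.0264, 0.2763]
ee_rot: [-3.114, -0.0, 1.422]
contact_force: [-0.1, -0.1, -3.6]
finger_gap: 0.009
gripper_force: 98.3
```

```bash
python3 - <<'E'
from plan import *
print(where()); rows((2.5,39.5,31),(3,41,28),(3.5,42,25))
E
```

```text
{'u': np.float64(5.1), 'y': np.float64(-65.9), 'h': np.float64(35.3), 'th': np.float64(31.0), 'yaw': np.float64(0.0), 'roll': np.float64(0.0), 'org': [-121.1, -65.9, 149.6], 'F': [-0.1, -0.2, -3.6], 'M': [-0.01, 0.08, -0.02], 't': 14.25}
(2.5, 39.5, 31) [-0.0, 2.5, -4.3, 0.0, -0.0, 0.0]
(3, 41, 28) [-0.0, -0.8, -0.3, -0.052, -0.0, 0.0]
(3.5, 42, 25) [-0.0, -3.8, 4.3, -0.105, 0.0, 0.0]
```

Converted, -2.2 mm is -0.0037, 1.2 mm is 0.002.

Emit:
{"method": "send_rows", "body": {"moves": [[0, 0.002, -0.0037, 0, 0, 0, 1], [0, 0.002, -0.0037, 0, 0, 0, 1], [0, 0.002, -0.0037, 0, 0, 0, 1]]}}

```text
time_s: 14.62
tool_pos: [0.4985, -0.0266, 0.2785]
ee_rot: [-3.114, -0.0, 1.422]
contact_force: [-0.5, -1.0, -4.6]
finger_gap: 0.009
gripper_force: 98.3
```

Converted, -1.4 mm is -0.0023, 0.8 mm is 0.0013.

Emit:
{"method": "send_rows", "body": {"moves": [[0, 0.0013, -0.0023, 0, 0, 0, 1], [0, 0.0013, -0.0023, 0, 0, 0, 1], [0, 0.0013, -0.0023, 0, 0, 0, 1]]}}

```text
time_s: 15.0
tool_pos: [0.4992, -0.0267, 0.2798]
ee_rot: [-3.114, -0.0, 1.422]
contact_force: [-0.8, 0.9, -3.8]
finger_gap: 0.009
gripper_force: 98.2
```

```bash
python3 - <<'E'
from plan import *
print(where())
E
```

```text
{'u': np.float64(3.1), 'y': np.float64(-65.9), 'h': np.float64(38.8), 'th': np.float64(31.0), 'yaw': np.float64(0.0), 'roll': np.float64(0.0), 'org': [-119.1, -65.9, 153.0], 'F': [-0.9, 0.7, -3.8], 'M': [-0.02, 0.12, -0.03], 't': 15.0}
```

Converted, 0.8 mm is 0.0013.

Emit:
{"method": "send_rows", "body": {"moves": [[0, 0.0013, 0, 0, 0, 0, 1], [0, 0.0013, 0, 0, 0, 0, 1], [0, 0.0013, 0, 0, 0, 0, 1]]}}

```text
time_s: 15.38
tool_pos: [0.4995, -0.0267, 0.2799]
ee_rot: [-3.112, -0.0, 1.422]
contact_force: [-4.8, -0.2, -1.9]
finger_gap: 0.009
gripper_force: 98.4
```

Converted, 0.8 mm is 0.0013.

Emit:
{"method": "send_rows", "body": {"moves": [[0, 0.0013, 0, 0, 0, 0, 1], [0, 0.0013, 0, 0, 0, 0, 1], [0, 0.0013, 0, 0, 0, 0, 1]]}}

```text
time_s: 15.75
tool_pos: [0.4996, -0.0268, 0.28]
ee_rot: [-3.111, 0.0, 1.422]
contact_force: [-6.1, -0.3, -0.2]
finger_gap: 0.0086
gripper_force: 98.7
```

```bash
python3 - <<'E'
from plan import *
print(where())
E
```

```text
{'u': np.float64(2.8), 'y': np.float64(-66.0), 'h': np.float64(38.7), 'th': np.float64(31.2), 'yaw': np.float64(0.0), 'roll': np.float64(0.0), 'org': [-119.0, -66.0, 153.3], 'F': [-6.0, -1.2, -0.2], 'M': [-0.0, 1.15, 0.11], 't': 15.75}
```

```bash
sed -i 's/S0\[0\]-=.001/S0[0]-=.0021/' plan.py; python3 - <<'E'
from plan import *
print(where()); rows((3.7,39.5,31),(3.7,40,29),(3.7,40.5,27),(3.7,41,25))
E
```

```text
{'u': np.float64(1.7), 'y': np.float64(-65.8), 'h': np.float64(38.7), 'th': np.float64(31.2), 'yaw': np.float64(0.0), 'roll': np.float64(0.0), 'org': [-117.9, -65.8, 153.3], 'F': [-6.0, -1.2, -0.2], 'M': [-0.0, 1.15, 0.11], 't': 15.75}
(3.7, 39.5, 31) [-0.2, -2.2, -0.5, -0.003, -0.0, 0.0]
(3.7, 40, 29) [-0.2, -4.0, 2.7, -0.038, 0.0, 0.0]
(3.7, 40.5, 27) [-0.2, -5.8, 5.9, -0.073, 0.0, 0.0]
(3.7, 41, 25) [-0.2, -7.4, 9.1, -0.108, 0.0, 0.0]
```

Converted, 9.1 mm is 0.0152, 5.9 mm is 0.0098, -0.108 rad is -0.0344.

Emit:
{"method": "send_rows", "body": {"moves": [[0, -0.0053, -0.0008, 0, 0, 0, 1], [0, -0.0053, -0.0008, 0, 0, 0, 1], [0, -0.0083, 0.0045, -0.0121, 0, 0, 1], [0, -0.0113, 0.0098, -0.0232, 0, 0, 1], [0, -0.014, 0.0152, -0.0344, 0, 0, 1], [0, -0.014, 0.0152, -0.0344, 0, 0, 1], [0, -0.014, 0.0152, -0.0344, 0, 0, 1]]}}

```text
time_s: 16.62
tool_pos: [0.4926, -0.0257, 0.2711]
ee_rot: [3.061, -0.0, 1.422]
contact_force: [0.6, 0.3, -4.0]
finger_gap: 0.009
gripper_force: 98.2
```

```bash
python3 - <<'E'
from plan import *
print(where()); rows((3.7,42,25),(3.7,43,25),(3.7,44,25))
E
```

```text
{'u': np.float64(3.0), 'y': np.float64(-65.8), 'h': np.float64(41.3), 'th': np.float64(24.8), 'yaw': np.float64(0.0), 'roll': np.float64(-0.0), 'org': [-110.9, -65.8, 143.8], 'F': [0.6, 0.3, -4.0], 'M': [-0.01, 0.21, -0.0], 't': 16.625}
(3.7, 42, 25) [-0.2, -0.5, -1.1, 0.004, 0.0, 0.0]
(3.7, 43, 25) [-0.2, -0.4, -2.1, 0.004, 0.0, 0.0]
(3.7, 44, 25) [-0.2, -0.3, -3.1, 0.004, 0.0, 0.0]
```

Converted, -1.2 mm is -0.002, -0.5 mm is -0.0008.

Emit:
{"method": "send_rows", "body": {"moves": [[0, -0.0008, -0.002, 0, 0, 0, 1], [0, -0.0008, -0.002, 0, 0, 0, 1], [0, -0.0008, -0.002, 0, 0, 0, 1]]}}

```text
time_s: 17.0
tool_pos: [0.4918, -0.0256, 0.2721]
ee_rot: [3.061, -0.0, 1.422]
contact_force: [-0.3, -0.6, -3.3]
finger_gap: 0.0089
gripper_force: 98.2
```

Converted, -1 mm is -0.0017, 0.1 mm is 0.0002.

Emit:
{"method": "send_rows", "body": {"moves": [[0, 0.0002, -0.0017, 0, 0, 0, 1], [0, 0.0002, -0.0017, 0, 0, 0, 1], [0, 0.0002, -0.0017, 0, 0, 0, 1]]}}

```text
time_s: 17.38
tool_pos: [0.4917, -0.0256, 0.2731]
ee_rot: [3.061, -0.0, 1.422]
contact_force: [0.1, 0.2, -3.4]
finger_gap: 0.0087
gripper_force: 98.2
```

Converted, -1 mm is -0.0017, 0.1 mm is 0.0002.

Emit:
{"method": "send_rows", "body": {"moves": [[0, 0.0002, -0.0017, 0, 0, 0, 1], [0, 0.0002, -0.0017, 0, 0, 0, 1], [0, 0.0002, -0.0017, 0, 0, 0, 1]]}}

```text
time_s: 17.75
tool_pos: [0.4917, -0.0256, 0.2741]
ee_rot: [3.061, -0.0, 1.422]
contact_force: [-0.8, 0.2, -3.7]
finger_gap: 0.0085
gripper_force: 98.2
```

```bash
python3 - <<'E'
from plan import *
print(where())
E
```

```text
{'u': np.float64(3.9), 'y': np.float64(-65.8), 'h': np.float64(44.4), 'th': np.float64(24.8), 'yaw': np.float64(0.0), 'roll': np.float64(-0.0), 'org': [-111.8, -65.8, 146.8], 'F': [-0.8, 0.1, -3.7], 'M': [0.04, 0.14, 0.03], 't': 17.75}
```

Converted, -1 mm is -0.0017, 0.9 mm is 0.0015.

Emit:
{"method": "send_rows", "body": {"moves": [[0, 0.0015, -0.0017, 0, 0, 0, 1], [0, 0.0015, -0.0017, 0, 0, 0, 1], [0, 0.0015, -0.0017, 0, 0, 0, 1]]}}

```text
time_s: 18.12
tool_pos: [0.4925, -0.0257, 0.2752]
ee_rot: [3.062, -0.0, 1.422]
contact_force: [-0.1, -0.7, -4.1]
finger_gap: 0.0091
gripper_force: 98.3
```

Converted, -0.8 mm is -0.0013, 0.1 mm is 0.0002.

Emit:
{"method": "send_rows", "body": {"moves": [[0, 0.0002, -0.0013, 0, 0, 0, 1], [0, 0.0002, -0.0013, 0, 0, 0, 1], [0, 0.0002, -0.0013, 0, 0, 0, 1]]}}

```text
time_s: 18.5
tool_pos: [0.4926, -0.0257, 0.276]
ee_rot: [3.061, -0.0, 1.422]
contact_force: [-0.1, 0.5, -3.4]
finger_gap: 0.0089
gripper_force: 98.3
```

```bash
python3 - <<'E'
from plan import *
print(where())
E
```

```text
{'u': np.float64(3.0), 'y': np.float64(-65.8), 'h': np.float64(46.2), 'th': np.float64(24.8), 'yaw': np.float64(0.0), 'roll': np.float64(-0.0), 'org': [-110.9, -65.8, 148.7], 'F': [-0.2, 0.5, -3.4], 'M': [-0.05, 0.17, -0.06], 't': 18.5}
```

Converted, -0.8 mm is -0.0013, 0.1 mm is 0.0002.

Emit:
{"method": "send_rows", "body": {"moves": [[0, 0.0002, -0.0013, 0, 0, 0, 1], [0, 0.0002, -0.0013, 0, 0, 0, 1], [0, 0.0002, -0.0013, 0, 0, 0, 1]]}}

```text
time_s: 18.88
tool_pos: [0.4926, -0.0257, 0.2768]
ee_rot: [3.061, -0.0, 1.422]
contact_force: [-0.2, -0.9, -4.0]
finger_gap: 0.0087
gripper_force: 98.3
```

Converted, -0.8 mm is -0.0013, 0.1 mm is 0.0002.

Emit:
{"method": "send_rows", "body": {"moves": [[0, 0.0002, -0.0013, 0, 0, 0, 1], [0, 0.0002, -0.0013, 0, 0, 0, 1], [0, 0.0002, -0.0013, 0, 0, 0, 1]]}}

```text
time_s: 19.25
tool_pos: [0.4927, -0.0257, 0.2776]
ee_rot: [3.061, -0.0, 1.422]
contact_force: [-0.3, -0.1, -4.8]
finger_gap: 0.0089
gripper_force: 98.3
```

```bash
python3 - <<'E'
from plan import *
print(where())
E
```

```text
{'u': np.float64(2.9), 'y': np.float64(-65.8), 'h': np.float64(47.9), 'th': np.float64(24.8), 'yaw': np.float64(0.0), 'roll': np.float64(-0.0), 'org': [-110.8, -65.8, 150.3], 'F': [-0.3, -0.2, -4.8], 'M': [0.03, 0.18, -0.01], 't': 19.25}
```

Converted, -0.8 mm is -0.0013, 0.1 mm is 0.0002.

Emit:
{"method": "send_rows", "body": {"moves": [[0, 0.0002, -0.0013, 0, 0, 0, 1], [0, 0.0002, -0.0013, 0, 0, 0, 1], [0, 0.0002, -0.0013, 0, 0, 0, 1]]}}

```text
time_s: 19.62
tool_pos: [0.4927, -0.0257, 0.2784]
ee_rot: [3.061, -0.0, 1.422]
contact_force: [0.8, 0.4, -4.3]
finger_gap: 0.0089
gripper_force: 98.3
```

Converted, -0.8 mm is -0.0013, 0.1 mm is 0.0002.

Emit:
{"method": "send_rows", "body": {"moves": [[0, 0.0002, -0.0013, 0, 0, 0, 1], [0, 0.0002, -0.0013, 0, 0, 0, 1], [0, 0.0002, -0.0013, 0, 0, 0, 1]]}}

```text
time_s: 20.0
tool_pos: [0.4926, -0.0257, 0.2791]
ee_rot: [3.062, -0.0, 1.422]
contact_force: [0.2, 0.2, -4.0]
finger_gap: 0.0091
gripper_force: 98.1
```

```bash
python3 - <<'E'
from plan import *
print(where())
E
```

```text
{'u': np.float64(3.0), 'y': np.float64(-65.8), 'h': np.float64(49.3), 'th': np.float64(24.8), 'yaw': np.float64(0.0), 'roll': np.float64(-0.0), 'org': [-110.9, -65.8, 151.8], 'F': [0.2, 0.2, -4.0], 'M': [0.02, 0.2, 0.01], 't': 20.0}
```

Converted, -0.9 mm is -0.0015, 0.1 mm is 0.0002.

Emit:
{"method": "send_rows", "body": {"moves": [[0, 0.0002, -0.0015, 0, 0, 0, 1], [0, 0.0002, -0.0015, 0, 0, 0, 1], [0, 0.0002, -0.0015, 0, 0, 0, 1]]}}

```text
time_s: 20.38
tool_pos: [0.4926, -0.0258, 0.2795]
ee_rot: [3.062, -0.0, 1.422]
contact_force: [1.0, 0.3, -8.0]
finger_gap: 0.0087
gripper_force: 97.8
```

Converted, -0.9 mm is -0.0015, 0.1 mm is 0.0002.

Emit:
{"method": "send_rows", "body": {"moves": [[0, 0.0002, -0.0015, 0, 0, 0, 1], [0, 0.0002, -0.0015, 0, 0, 0, 1], [0, 0.0002, -0.0015, 0, 0, 0, 1]]}}

```text
time_s: 20.75
tool_pos: [0.4926, -0.0258, 0.2801]
ee_rot: [3.063, -0.0, 1.422]
contact_force: [2.8, -0.9, -12.0]
finger_gap: 0.0089
gripper_force: 97.2
```

```bash
python3 look.py
```

```text
{'u': np.float64(3.0), 'y': np.float64(-65.8), 'h': np.float64(50.2), 'th': np.float64(24.9), 'yaw': np.float64(0.0), 'roll': np.float64(-0.0), 'org': [-111.1, -65.8, 152.8], 'F': [2.9, -0.5, -12.0], 'M': [0.1, 0.34, -0.0], 't': 20.75}
top bin [296.4 253. ] [([267.9, 193.2], 0.17)]
top bin_tab [289.6 252.3] []
top bin_strip [301.7 208.3] [([303.5, 207.5], 0.92)]
side bin [311.4 246.6] [([310.1, 247.2], 0.88)]
side bin_tab [313.7 189.7] [([312.4, 190.7], 0.6)]
side bin_strip [269.9 217.3] [([271.3, 217.6], 0.96), ([290.4, 260.0], 0.16)]
```

```bash
sed -i 's/DZ=S0\[3\]/DZ=S0[3]+3.3/' plan.py; python3 - <<'E'
from plan import *
print(where()); rows((3.2,44.3,25),(3.4,44.3,22.5),(3.6,44.3,20),(3.8,44.3,17.5),(4,44.3,15))
E
```

```text
{'u': np.float64(2.9), 'y': np.float64(-65.8), 'h': np.float64(47.2), 'th': np.float64(24.9), 'yaw': np.float64(0.0), 'roll': np.float64(-0.0), 'org': [-110.9, -65.8, 153.0], 'F': [5.4, -0.7, -14.0], 'M': [0.09, 0.4, 0.01], 't': 21.15}
(3.2, 44.3, 25) [-0.2, -0.4, 2.6, 0.002, 0.0, 0.0]
(3.4, 44.3, 22.5) [-0.2, -2.9, 7.1, -0.041, 0.0, 0.0]
(3.6, 44.3, 20) [-0.2, -5.2, 11.7, -0.085, 0.0, 0.0]
(3.8, 44.3, 17.5) [-0.2, -7.3, 16.4, -0.129, 0.0, 0.0]
(4, 44.3, 15) [-0.2, -9.2, 21.2, -0.172, 0.0, 0.0]
```

Converted, 7.4 mm is 0.0123, 3.2 mm is 0.0053, -0.041 rad is -0.0131.

Emit:
{"method": "send_rows", "body": {"moves": [[0, -0.0007, 0.0053, 0, 0, 0, 1], [0, -0.0007, 0.0053, 0, 0, 0, 1], [0, -0.0048, 0.0123, -0.0131, 0, 0, 1], [0, -0.0048, 0.0123, -0.0131, 0, 0, 1], [0, -0.0048, 0.0123, -0.0131, 0, 0, 1]]}}

```text
time_s: 21.78
tool_pos: [0.4906, -0.0253, 0.2747]
ee_rot: [3.019, -0.0, 1.422]
contact_force: [-0.3, -0.5, -4.4]
finger_gap: 0.0089
gripper_force: 99.3
```

```bash
python3 - <<'E'
from plan import *
print(where()); rows((3.6,44.8,20),(3.8,44.8,17.5),(4,44.8,15),(4.3,44.7,12.5),(4.6,44.6,10))
E
```

```text
{'u': np.float64(3.1), 'y': np.float64(-65.7), 'h': np.float64(46.2), 'th': np.float64(22.4), 'yaw': np.float64(0.0), 'roll': np.float64(-0.0), 'org': [-107.5, -65.7, 147.6], 'F': [-0.2, -0.5, -4.4], 'M': [-0.01, 0.4, -0.05], 't': 21.775}
(3.6, 44.8, 20) [-0.3, -2.9, 5.6, -0.042, 0.0, 0.0]
(3.8, 44.8, 17.5) [-0.3, -5.2, 10.2, -0.085, 0.0, 0.0]
(4, 44.8, 15) [-0.3, -7.3, 14.9, -0.129, 0.0, 0.0]
(4.3, 44.7, 12.5) [-0.3, -9.3, 19.8, -0.172, 0.0, 0.0]
(4.6, 44.6, 10) [-0.3, -11.1, 24.7, -0.216, 0.001, 0.0]
```

Converted, 14.9 mm is 0.0248, 10.2 mm is 0.017, -0.129 rad is -0.0411.

Emit:
{"method": "send_rows", "body": {"moves": [[0, -0.0023, 0.005, -0.0064, 0, 0, 1], [0, -0.0048, 0.0093, -0.0134, 0, 0, 1], [0, -0.0087, 0.017, -0.0271, 0, 0, 1], [0, -0.0122, 0.0248, -0.0411, 0, 0, 1], [0, -0.0122, 0.0248, -0.0411, 0, 0, 1], [0, -0.0122, 0.0248, -0.0411, 0, 0, 1]]}}

```text
time_s: 22.52
tool_pos: [0.4852, -0.0246, 0.2582]
ee_rot: [2.891, -0.0, 1.422]
contact_force: [0.1, -0.2, -2.4]
finger_gap: 0.0086
gripper_force: 99.4
```

```bash
python3 look.py; python3 - <<'E'
from plan import *
rows((4.3,44.7,12.5),(4.6,44.6,10),(4.9,44.5,7.5),(5.2,44.5,5))
E
```

```text
{'u': np.float64(4.0), 'y': np.float64(-65.8), 'h': np.float64(43.9), 'th': np.float64(15.0), 'yaw': np.float64(-0.0), 'roll': np.float64(-0.001), 'org': [-96.8, -65.9, 133.1], 'F': [0.2, -0.2, -2.4], 'M': [0.03, 0.4, 0.01], 't': 22.525}
top bin [298.5 246.6] [([298.2, 245.8], 0.66)]
top bin_tab [290.4 256.1] [([289.0, 257.0], 0.74)]
top bin_strip [302.4 205.8] [([304.5, 204.3], 0.81), ([269.0, 186.3], 0.46)]
side bin [304.5 253.4] [([306.1, 253.9], 0.6)]
side bin_tab [316.7 201.7] [([315.6, 202.7], 0.73), ([291.4, 257.8], 0.35)]
side bin_strip [267.3 219.1] [([271.0, 220.4], 0.97)]
(4.3, 44.7, 12.5) [-0.2, -2.3, 3.3, -0.045, 0.001, 0.0]
(4.6, 44.6, 10) [-0.2, -4.8, 8.0, -0.089, 0.001, 0.0]
(4.9, 44.5, 7.5) [-0.2, -7.0, 12.8, -0.132, 0.001, 0.0]
(5.2, 44.5, 5) [-0.2, -9.0, 17.5, -0.176, 0.001, 0.0]
```

Converted, 17 mm is 0.0283, -4.8 mm is -0.008, -0.176 rad is -0.056.

Emit:
{"method": "send_rows", "body": {"moves": [[0, -0.0022, 0.0012, -0.0064, 0, 0, 1], [0, -0.0038, 0.0043, -0.0143, 0, 0, 1], [0, -0.008, 0.0122, -0.0283, 0, 0, 1], [0, -0.0117, 0.0203, -0.042, 0, 0, 1], [0, -0.015, 0.0283, -0.056, 0, 0, 1], [0, -0.015, 0.0283, -0.056, 0, 0, 1], [0, -0.015, 0.0283, -0.056, 0, 0, 1]]}}

```text
time_s: 23.8
tool_pos: [0.4806, -0.0239, 0.2393]
ee_rot: [2.715, -0.0, 1.422]
contact_force: [0.3, -0.8, -3.2]
finger_gap: 0.0087
gripper_force: 99.4
```

```bash
python3 look.py; python3 - <<'E'
from plan import *
rows((5.4,44.5,3.5),(5.6,44.5,2),(5.6,44.5,0.5),(5.6,44.5,0))
E
```

```text
{'u': np.float64(5.5), 'y': np.float64(-65.8), 'h': np.float64(45.4), 'th': np.float64(5.0), 'yaw': np.float64(-0.0), 'roll': np.float64(-0.001), 'org': [-79.9, -65.9, 120.3], 'F': [0.4, -0.7, -3.2], 'M': [-0.03, 0.64, 0.01], 't': 23.8}
top bin [300.4 239.1] [([298.0, 235.5], 0.62)]
top bin_tab [291.2 258.1] [([288.1, 257.5], 0.75)]
top bin_strip [302.9 203. ] []
side bin [296.7 256.8] [([295.2, 255.8], 0.62), ([303.6, 395.1], 0.55)]
side bin_tab [318.3 211.4] [([317.8, 212.8], 0.62)]
side bin_strip [264.7 218.4] [([268.5, 218.9], 0.74)]
(5.4, 44.5, 3.5) [-0.2, -1.7, 3.2, -0.026, 0.001, 0.0]
(5.6, 44.5, 2) [-0.2, -3.2, 5.8, -0.052, 0.001, 0.0]
(5.6, 44.5, 0.5) [-0.2, -4.4, 8.6, -0.078, 0.001, 0.0]
(5.6, 44.5, 0) [-0.2, -4.9, 9.5, -0.087, 0.001, 0.0]
```

Converted, 5.8 mm is 0.0097, -3.2 mm is -0.0053, -0.052 rad is -0.0166.

Emit:
{"method": "send_rows", "body": {"moves": [[0, -0.0015, 0.0027, -0.0041, 0, 0, 1], [0, -0.0028, 0.0053, -0.0083, 0, 0, 1], [0, -0.0053, 0.0097, -0.0166, 0, 0, 1], [0, -0.0053, 0.0097, -0.0166, 0, 0, 1], [0, -0.0053, 0.0097, -0.0166, 0, 0, 1]]}}

```text
time_s: 24.82
tool_pos: [0.4801, -0.0238, 0.2325]
ee_rot: [2.663, -0.0, 1.422]
contact_force: [0.1, -0.2, -4.0]
finger_gap: 0.0084
gripper_force: 99.2
```

Converted, 2.8 mm is 0.0047, 1.4 mm is 0.0023, -0.026 rad is -0.0083.

Emit:
{"method": "send_rows", "body": {"moves": [[0, -0.001, 0.0023, -0.0041, 0, 0, 1], [0, -0.002, 0.0047, -0.0083, 0, 0, 1], [0, -0.002, 0.0047, -0.0083, 0, 0, 1], [0, -0.002, 0.0047, -0.0083, 0, 0, 1]]}}

```text
time_s: 25.32
tool_pos: [0.4804, -0.0239, 0.2294]
ee_rot: [2.637, -0.0, 1.422]
contact_force: [-1.0, 0.5, -3.9]
finger_gap: 0.0085
gripper_force: 99.2
```

```bash
python3 look.py; python3 - <<'E'
from plan import *
rows((5,44,0),(5,42,0),(5,38,0),(5,36,0))
E
```

```text
{'u': np.float64(5.5), 'y': np.float64(-65.8), 'h': np.float64(44.5), 'th': np.float64(0.5), 'yaw': np.float64(-0.0), 'roll': np.float64(-0.001), 'org': [-71.1, -65.9, 114.2], 'F': [-1.0, 0.3, -3.9], 'M': [0.01, 0.68, -0.03], 't': 25.325}
top bin [301.3 235.2] [([297.3, 232.5], 0.86)]
top bin_tab [291.8 258.1] [([289.2, 257.2], 0.9)]
top bin_strip [303.2 201.5] [([303.8, 201.1], 0.6)]
side bin [292.7 258.2] [([291.2, 257.7], 0.57)]
side bin_tab [318.  216.2] [([318.0, 215.5], 0.84), ([305.5, 214.2], 0.67)]
side bin_strip [263.3 218.5] [([265.5, 219.5], 0.91)]
(5, 44, 0) [-0.2, -0.3, 1.6, -0.009, 0.001, 0.0]
(5, 42, 0) [-0.2, -1.3, 3.3, -0.009, 0.001, 0.0]
(5, 38, 0) [-0.2, -3.2, 6.8, -0.009, 0.001, 0.0]
(5, 36, 0) [-0.2, -4.2, 8.6, -0.009, 0.001, 0.0]
```

Converted, 3.3 mm is 0.0055, 1.6 mm is 0.0027, -0.009 rad is -0.0029.

Emit:
{"method": "send_rows", "body": {"moves": [[0, -0.0005, 0.0027, -0.0029, 0, 0, 1], [0, -0.0013, 0.004, -0.0029, 0, 0, 1], [0, -0.0022, 0.0055, -0.0029, 0, 0, 1], [0, -0.0022, 0.0055, -0.0029, 0, 0, 1], [0, -0.0022, 0.0055, -0.0029, 0, 0, 1]]}}

```text
time_s: 26.35
tool_pos: [0.4809, -0.0239, 0.2259]
ee_rot: [2.628, -0.0, 1.422]
contact_force: [0.1, 0.3, -4.6]
finger_gap: 0.0086
gripper_force: 99.3
```

Converted, 1.7 mm is 0.0028, -1 mm is -0.0017.

Emit:
{"method": "send_rows", "body": {"moves": [[0, -0.0008, 0.0015, 0, 0, 0, 1], [0, -0.0017, 0.0028, 0, 0, 0, 1], [0, -0.0017, 0.0028, 0, 0, 0, 1], [0, -0.0017, 0.0028, 0, 0, 0, 1]]}}

```text
time_s: 26.85
tool_pos: [0.4808, -0.024, 0.2239]
ee_rot: [2.628, -0.0, 1.422]
contact_force: [0.2, -0.4, -3.7]
finger_gap: 0.0086
gripper_force: 99.3
```

```bash
python3 - <<'E'
from plan import *
print(where()); rows((5,38,0),(5,36,0),(5,34,0))
E
```

```text
{'u': np.float64(5.1), 'y': np.float64(-65.8), 'h': np.float64(40.0), 'th': np.float64(-0.0), 'yaw': np.float64(-0.0), 'roll': np.float64(-0.001), 'org': [-69.6, -65.9, 109.2], 'F': [0.2, -0.4, -3.7], 'M': [0.03, 0.73, 0.03], 't': 26.85}
(5, 38, 0) [-0.2, -0.9, 1.8, 0.0, 0.001, 0.0]
(5, 36, 0) [-0.2, -1.9, 3.6, 0.0, 0.001, 0.0]
(5, 34, 0) [-0.2, -2.8, 5.3, 0.0, 0.001, 0.0]
```

Emit:
{"method": "send_rows", "body": {"moves": [[0, -0.0008, 0.0015, 0, 0, 0, 1], [0, -0.0017, 0.003, 0, 0, 0, 1], [0, -0.0017, 0.003, 0, 0, 0, 1], [0, -0.0017, 0.003, 0, 0, 0, 1]]}}

```text
time_s: 27.35
tool_pos: [0.4808, -0.0239, 0.2219]
ee_rot: [2.628, -0.0, 1.422]
contact_force: [0.1, -0.7, -2.7]
finger_gap: 0.0089
gripper_force: 99.3
```

Converted, 1.4 mm is 0.0023, 0.9 mm is 0.0015.

Emit:
{"method": "send_rows", "body": {"moves": [[0, -0.0008, 0.0015, 0, 0, 0, 1], [0, -0.0013, 0.0023, 0, 0, 0, 1], [0, -0.0013, 0.0023, 0, 0, 0, 1], [0, -0.0013, 0.0023, 0, 0, 0, 1]]}}

```text
time_s: 27.85
tool_pos: [0.4808, -0.0239, 0.2202]
ee_rot: [2.628, -0.0, 1.422]
contact_force: [0.5, -0.2, -2.9]
finger_gap: 0.0086
gripper_force: 99.3
```

```bash
python3 - <<'E'
from plan import *
print(where()); rows((4.7,36,0),(4.7,35,0),(4.7,34,0))
E
```

```text
{'u': np.float64(5.1), 'y': np.float64(-65.8), 'h': np.float64(36.4), 'th': np.float64(-0.0), 'yaw': np.float64(-0.0), 'roll': np.float64(-0.001), 'org': [-69.6, -65.9, 105.5], 'F': [0.5, -0.1, -2.9], 'M': [0.0, 0.74, -0.02], 't': 27.85}
(4.7, 36, 0) [-0.2, 0.2, 0.5, 0.0, 0.001, 0.0]
(4.7, 35, 0) [-0.2, -0.3, 1.4, 0.0, 0.001, 0.0]
(4.7, 34, 0) [-0.2, -0.8, 2.3, 0.0, 0.001, 0.0]
```

Converted, 1 mm is 0.0017, 0.6 mm is 0.001.

Emit:
{"method": "send_rows", "body": {"moves": [[0, 0, 0.001, 0, 0, 0, 1], [0, -0.0002, 0.0017, 0, 0, 0, 1], [0, -0.0002, 0.0017, 0, 0, 0, 1], [0, -0.0002, 0.0017, 0, 0, 0, 1]]}}

```text
time_s: 28.35
tool_pos: [0.4812, -0.024, 0.2193]
ee_rot: [2.628, -0.0, 1.422]
contact_force: [0.1, -1.0, -3.5]
finger_gap: 0.0084
gripper_force: 99.3
```

Converted, 0.7 mm is 0.0012, -0.4 mm is -0.0007.

Emit:
{"method": "send_rows", "body": {"moves": [[0, -0.0007, 0.0012, 0, 0, 0, 1], [0, -0.0007, 0.0012, 0, 0, 0, 1], [0, -0.0007, 0.0012, 0, 0, 0, 1]]}}

```text
time_s: 28.72
tool_pos: [0.4812, -0.024, 0.2185]
ee_rot: [2.628, -0.0, 1.422]
contact_force: [-0.3, -0.1, -3.0]
finger_gap: 0.0089
gripper_force: 99.3
```

Converted, 0.7 mm is 0.0012, -0.4 mm is -0.0007.

Emit:
{"method": "send_rows", "body": {"moves": [[0, -0.0007, 0.0012, 0, 0, 0, 1], [0, -0.0007, 0.0012, 0, 0, 0, 1], [0, -0.0007, 0.0012, 0, 0, 0, 1]]}}

```text
time_s: 29.1
tool_pos: [0.4812, -0.024, 0.2177]
ee_rot: [2.628, -0.0, 1.422]
contact_force: [-0.1, 0.7, -4.1]
finger_gap: 0.0089
gripper_force: 99.4
```

```bash
python3 - <<'E'
from plan import *
print(where())
E
```

```text
{'u': np.float64(4.7), 'y': np.float64(-65.8), 'h': np.float64(33.8), 'th': np.float64(-0.0), 'yaw': np.float64(-0.0), 'roll': np.float64(-0.001), 'org': [-69.2, -65.9, 103.0], 'F': [-0.2, 0.7, -4.1], 'M': [0.04, 0.69, -0.05], 't': 29.1}
```

Converted, 0.7 mm is 0.0012, -0.4 mm is -0.0007.

Emit:
{"method": "send_rows", "body": {"moves": [[0, -0.0007, 0.0012, 0, 0, 0, 1], [0, -0.0007, 0.0012, 0, 0, 0, 1], [0, -0.0007, 0.0012, 0, 0, 0, 1]]}}

```text
time_s: 29.48
tool_pos: [0.4813, -0.024, 0.2172]
ee_rot: [2.628, -0.0, 1.422]
contact_force: [0.8, 0.5, -3.1]
finger_gap: 0.0088
gripper_force: 99.5
```

Converted, 0.7 mm is 0.0012, -0.4 mm is -0.0007.

Emit:
{"method": "send_rows", "body": {"moves": [[0, -0.0007, 0.0012, 0, 0, 0, 1], [0, -0.0007, 0.0012, 0, 0, 0, 1], [0, -0.0007, 0.0012, 0, 0, 0, 1]]}}

```text
time_s: 29.85
tool_pos: [0.4815, -0.0241, 0.2168]
ee_rot: [2.627, -0.0, 1.422]
contact_force: [-1.0, -0.6, -0.7]
finger_gap: 0.0086
gripper_force: 99.9
```

```bash
python3 - <<'E'
from plan import *
print(where())
E
```

```text
{'u': np.float64(4.4), 'y': np.float64(-65.8), 'h': np.float64(33.0), 'th': np.float64(-0.1), 'yaw': np.float64(-0.0), 'roll': np.float64(-0.001), 'org': [-68.7, -65.9, 102.1], 'F': [-0.9, -0.8, -0.7], 'M': [0.06, 0.3, -0.03], 't': 29.85}
```

Converted, 0.6 mm is 0.001, -0.3 mm is -0.0005.

Emit:
{"method": "send_rows", "body": {"moves": [[0, -0.0005, 0.001, 0, 0, 0, 1], [0, -0.0005, 0.001, 0, 0, 0, 1], [0, -0.0005, 0.001, 0, 0, 0, 1], [0, -0.0005, 0.001, 0, 0, 0, 1]]}}

```text
time_s: 30.35
tool_pos: [0.4816, -0.0241, 0.2162]
ee_rot: [2.627, -0.0, 1.422]
contact_force: [-2.5, -0.0, 2.1]
finger_gap: 0.0089
gripper_force: 100.3
```

```bash
python3 look.py
```

```text
{'u': np.float64(4.3), 'y': np.float64(-65.8), 'h': np.float64(32.5), 'th': np.float64(-0.1), 'yaw': np.float64(-0.0), 'roll': np.float64(-0.001), 'org': [-68.6, -65.9, 101.6], 'F': [-2.4, -0.4, 2.1], 'M': [0.11, -0.02, -0.01], 't': 30.35}
top bin [302.  234.5] [([300.9, 232.3], 0.63), ([455.3, 202.9], 0.56)]
top bin_tab [292.6 257.6] [([291.9, 255.7], 0.8)]
top bin_strip [303.8 201.6] [([303.9, 199.5], 0.87)]
side bin [291.7 263.2] [([290.8, 263.6], 0.56)]
side bin_tab [317.2 222.3] [([316.6, 223.5], 0.89)]
side bin_strip [262.8 223.7] [([264.3, 225.4], 0.74)]
```

Emit:
{"method": "send_rows", "body": {"moves": [[0, 0, 0, 0, 0, 0, 1], [0, 0, 0, 0, 0, 0, 1], [0, 0, 0, 0, 0, 0, 0.76], [0, 0, 0, 0, 0, 0, 0.74], [0, 0, 0, 0, 0, 0, 0.72], [0, 0, 0, 0, 0, 0, 0.7], [0, 0, 0, 0, 0, 0, 0.65], [0, 0, 0, 0, 0, 0, 0.65]], "grip_force": 20}}

```text
time_s: 31.75
tool_pos: [0.4809, -0.0239, 0.215]
ee_rot: [2.629, -0.0, 1.422]
contact_force: [-1.3, 0.0, -1.8]
finger_gap: 0.0147
gripper_force: 0.7
```

```bash
python3 look.py
```

```text
{'u': np.float64(5.0), 'y': np.float64(-65.7), 'h': np.float64(31.0), 'th': np.float64(0.1), 'yaw': np.float64(-0.0), 'roll': np.float64(-0.001), 'org': [-69.6, -65.8, 100.2], 'F': [-1.3, -0.2, -1.8], 'M': [0.01, 0.43, 0.04], 't': 31.75}
top bin [301.9 235. ] [([298.5, 234.1], 0.68), ([291.4, 257.4], 0.32)]
top bin_tab [292.6 258. ] [([293.9, 257.4], 0.78)]
top bin_strip [303.8 202. ] [([303.3, 200.7], 0.82)]
side bin [292.1 263.8] [([290.5, 263.8], 0.74)]
side bin_tab [317.6 223. ] [([318.3, 220.7], 0.71), ([243.2, 228.5], 0.64)]
side bin_strip [263.2 224.4] [([266.7, 224.5], 0.63)]
```

Emit:
{"method": "send_rows", "body": {"moves": [[0, 0, 0, 0, 0, 0, 0.6], [0, 0, 0, 0, 0, 0, 0.5], [0, 0, 0, 0, 0, 0, 0.5], [0, 0, 0, 0, 0, 0, 0.4], [0, 0, 0, 0, 0, 0, 0.4]]}}

```text
time_s: 32.78
tool_pos: [0.4813, -0.024, 0.2156]
ee_rot: [2.628, -0.0, 1.422]
contact_force: [0.1, -0.8, -0.5]
finger_gap: 0.0257
gripper_force: 0.0
```

```bash
python3 look.py; python3 - <<'E'
from plan import *
W=capture("wrist"); S=capture("side")
im=np.hstack([cv2.resize(W["frame"],(400,300)),cv2.resize(S["frame"][160:295,200:380],(400,300),interpolation=cv2.INTER_CUBIC)])[:,:,::-1]
cv2.imwrite("pics/p6.png",im)
E
```

```text
{'u': np.float64(4.6), 'y': np.float64(-65.8), 'h': np.float64(31.7), 'th': np.float64(-0.0), 'yaw': np.float64(-0.0), 'roll': np.float64(-0.001), 'org': [-69.1, -65.9, 100.9], 'F': [0.2, -0.8, -0.5], 'M': [-0.0, 0.26, -0.01], 't': 32.775}
top bin [302.  234.8] [([301.9, 234.8], 0.62)]
top bin_tab [292.6 257.8] [([294.4, 255.1], 0.61)]
top bin_strip [303.8 201.8] []
side bin [291.9 263.5] []
side bin_tab [317.4 222.7] [([317.3, 224.8], 0.87)]
side bin_strip [263.  224.1] [([267.0, 225.5], 0.56), ([318.0, 224.2], 0.37)]
```

View pics/p6.png

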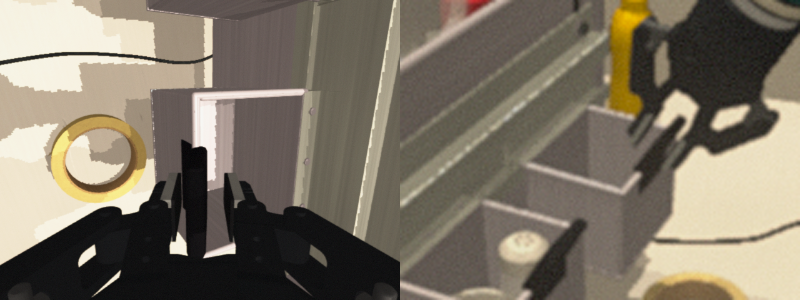

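Converted, -110 mm is -0.1833, -85 mm is -0.1417.

Emit:
{"method": "send_rows", "body": {"moves": [[0, -0.0017, 0, 0, 0, 0, 0.2], [0, -0.0017, 0, 0, 0, 0, 0.2], [0, -0.0017, -0.01, 0, 0, 0, 0.2], [0, -0.0017, -0.0267, 0, 0, 0, 0.2], [0, -0.0017, -0.0533, 0, 0, 0, 0.2], [0, -0.0017, -0.0917, 0, 0, 0, 0.2], [0, -0.0017, -0.1417, 0, 0, 0, 0.2], [0, -0.0017, -0.1833, 0, 0, 0, 0.2], [0, -0.0017, -0.1833, 0, 0, 0, 0.2], [0, -0.0017, -0.1833, 0, 0, 0, 0.2]]}}

```text
time_s: 34.52
tool_pos: [0.4267, -0.0159, 0.3103]
ee_rot: [2.629, -0.0, 1.422]
contact_force: [0.4, 0.1, -0.6]
finger_gap: 0.0342
gripper_force: 0.0
```

```bash
cat > chk.py <<'E'
from h import *
from scipy.optimize import least_squares
import plan
V={n:capture(n) for n in("top","side","wrist")}
L={"bin":[0,0,0],"bin_tab":[-53.5,0,107.3],"bin_strip":[61.5,0,75]}
pr=plan.O+plan.RS.apply([-.069,-.066,.103])
obs=[]
for n in V:
    for l in L:
        q=proj(V[n],pr+plan.RS.apply(np.array(L[l])/1000))[0]
        for r in mark_of(V[n],l):
            if np.hypot(*(np.array(r["uv"])-q))<(30 if n=="wrist" else 9): obs.append((n,l,np.array(r["uv"]),4. if n=="wrist" else 1.5)); break
def f(p):
    Rb=plan.RS*R.from_rotvec(p[3:]); return np.ravel([(proj(V[n],plan.O+plan.RS.apply(p[:3])+Rb.apply(np.array(L[l])/1000))[0]-u)/w for n,l,u,w in obs])
s=least_squares(f,[-.069,-.066,.103,0,0,0],loss="soft_l1",x_scale=[.01]*3+[.1]*3)
print(s.x.round(4)); print([(o[0],o[1],q.round(1).tolist()) for o,q in zip(obs,f(s.x).reshape(-1,2))])
W=V["wrist"];S=V["side"]
cv2.imwrite("pics/p7.png",np.hstack([cv2.resize(W["frame"],(400,300)),cv2.resize(S["frame"][160:295,200:380],(400,300),interpolation=cv2.INTER_CUBIC)])[:,:,::-1])
print(observe()["contact_force"].round(1))
E
python3 chk.py
```

```text
[-0.0647 -0.0713  0.0985 -0.0373 -0.0387 -0.0199]
[('top', 'bin', [-0.5, 1.1]), ('top', 'bin_tab', [1.8, -0.1]), ('top', 'bin_strip', [-0.2, 0.1]), ('side', 'bin', [-0.1, -0.2]), ('side', 'bin_tab', [-0.3, -0.2]), ('side', 'bin_strip', [-2.0, -0.6]), ('wrist', 'bin', [0.2, 0.3]), ('wrist', 'bin_tab', [-0.6, -0.9]), ('wrist', 'bin_strip', [-0.7, 0.4])]
[0.7 0.3 0.5]
```

```bash
python3 - <<'E'
from plan import *
lsd=cv2.createLineSegmentDetector(cv2.LSD_REFINE_ADV)
P={"rim+y":([-45,55,90],[45,55,90]),"rim-y i":([-45,-52,90],[45,-52,90]),"rim front":([-45,55,90],[-45,-55,90]),"vert f+":([-45,55,90],[-45,55,0]),"bot+y":([-45,55,0],[45,55,0]),"rim rear":([45,55,90],[45,-55,90]),"vert f-":([-45,-55,90],[-45,-55,0])}
for cam in("side","wrist"):
    c=capture(cam); g=cv2.GaussianBlur(cv2.cvtColor(c["frame"],cv2.COLOR_RGB2GRAY),(3,3),0)
    l=lsd.detect(cv2.resize(g,None,fx=2,fy=2,interpolation=cv2.INTER_CUBIC))[0].reshape(-1,4)/2
    for who,o in(("loose",[-69,-66,102.5]),("hung",[-69,105,102.5])):
        for n,ab in P.items():
            a,b=proj(c,O+RS.apply((np.array(ab)+o)/1000)); d=(b-a); Ln=np.linalg.norm(d); d/=Ln; m=np.array([-d[1],d[0]])
            for q in l:
                u,v=q[:2],q[2:]; e=v-u; le=np.linalg.norm(e); t=((u+v)/2-a)@d
                if le>.4*Ln and 0<t<Ln and abs(((u+v)/2-a)@m)<(5 if cam=="side" else 10) and abs(e@m/le)<.12:
                    print(cam,who,n,"off px",round(((u+v)/2-a)@m,1),"angle",round(np.arcsin(e@m/le*np.sign(e@d)),3),"len",round(le))
E
```

```text
side loose rim+y off px -0.2 angle 0.023 len 43
side loose rim+y off px -3.3 angle 0.02 len 47
side loose rim-y i off px -2.3 angle 0.001 len 27
side loose rim-y i off px 0.6 angle 0.022 len 18
side loose rim front off px -2.5 angle -0.02 len 32
side loose rim rear off px 2.1 angle -0.008 len 33
side loose vert f- off px 1.1 angle 0.023 len 31
side hung rim+y off px 0.4 angle 0.001 len 51
side hung rim+y off px -2.9 angle -0.004 len 54
side hung rim-y i off px 1.3 angle -0.007 len 40
side hung rim-y i off px -1.8 angle -0.005 len 39
side hung rim rear off px 1.3 angle -0.002 len 48
side hung vert f- off px 1.3 angle -0.004 len 28
wrist loose rim+y off px 4.5 angle -0.002 len 101
wrist loose rim+y off px -2.3 angle -0.001 len 114
wrist loose rim-y i off px -0.2 angle 0.006 len 45
wrist loose rim front off px -6.7 angle 0.004 len 88
wrist loose vert f+ off px 2.0 angle -0.106 len 55
wrist loose bot+y off px 0.7 angle -0.011 len 55
wrist loose rim rear off px 3.5 angle -0.007 len 138
wrist hung rim-y i off px 0.5 angle -0.005 len 77
wrist hung rim-y i off px 8.5 angle -0.014 len 111
```

```bash
python3 - <<'E'
from plan import *
c=capture("side")
P={"rim+y":([-45,55,90],[45,55,90]),"rim front":([-45,55,90],[-45,-55,90]),"rim rear":([45,55,90],[45,-55,90]),"vert f-":([-45,-55,90],[-45,-55,0])}
def ang(ab,rv):
    a,b=proj(c,O+RS.apply(np.array([-69,-66,102.5])/1000+R.from_rotvec(rv).apply(np.array(ab)/1000))); return np.arctan2(*(b-a)[::-1])
A=np.array([[ang(ab,.03*np.eye(3)[i])-ang(ab,[0,0,0]) for i in range(3)] for ab in P.values()])/.03
print(A.round(2)); m=np.array([.0215+.002,-.02,-.008+.002,.023+.004]); print(np.linalg.lstsq(A,m,rcond=None)[0].round(3))
E
```

```text
[[-0.04 -0.9  -0.64]
 [ 0.93  0.15 -1.35]
 [ 1.03  0.05 -1.16]
 [ 0.45 -1.11 -0.02]]
[-0.005 -0.028  0.005]
```

```bash
python3 -c "
from cell import *
print(finish_job())"
```

```text
the job is handed in; nothing more can be done
None
```

The bin hangs behind the cleat on the free part of the rail, resting on the rail and let go gently. It leans outward by about 0.03 rad (limit 0.06), the gripper is clear, and the job is handed in at about 35 s; the hand-in call returned no verdict.

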